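# Balance a carton on the reading stand and hold the cam lever at full lift

## Task

On the customs inspection table, lay the white carton with the red band flat and centred on the rubber dome of the reading stand so that it balances there by itself, and let go of it while the lever is still down. Then swing the stand's red-handled cam lever up until it stands upright, where the cam lifts the dome highest, and finish while still holding the lever there with the gripper (it is sprung and drops back if let go), the carton still balanced and untouched. Leave the blue-banded carton, the black case and the pill bottle where they are.

Things in the scene. Friction and masses are not known exactly. Their poses are not given: they have to be found in the camera images.
- red_carton_center (a point): centre (half-way up) of the loose carton to be raised: a rigid white medicine carton with a red band, 80 x 52 x 20 mm, about 0.09 kg, lying flat on the table; x along its 80 mm length, y along its 52 mm width, z up
- dome_top (a point): highest point of the black rubber dome, a hemisphere of 40 mm radius on a round plate; with the lever down it is about 147 mm above the table and the cam lifts it by 15 mm. Axes are those of the stand: z up, +y towards the lever's side, -x towards the grey reader post (its face 123 mm from the dome's axis, its top 185 mm above the table). A carton laid 4 mm off centre settles tilted by about 8 degrees
- lever_grip (a point): middle of the lever's red handle, a level round bar 16 mm in diameter and 70 mm long, lying along the stand's y axis (this point's y axis) and free on its sides, above and at its outer end; the steel lever arm joins it 52 mm from this point on the side of the dome. It moves on an arc of 100 mm radius in the stand's upright x-z plane. Dome axis and this point are 135 mm apart along y
- cam_lever (a joint): lever angle in rad: 0 = down against its stop (arm pointing to the stand's +x and 15.5 degrees above level); 1.30 = arm straight up, cam at its highest lift; 1.65 = stop past the top, where the dome has begun to sink again. A spring returns it to 0; swinging it takes about 2 to 4 N at the handle
- lever_hinge (a point): point on the lever's level shaft axis (along the stand's y), in the plane of lever_grip, 62 mm above the table; straight below lever_grip by 100 mm when the lever is upright
- stand: the fixed reading stand: dark steel base plate 270 x 150 mm and 12 mm thick, two green cheeks, brass cam between them, dome above; origin on the table exactly below the dome's top, axes as for dome_top
- blue_carton: bystander: white carton with a blue band, 80 x 52 x 20 mm, loose; origin at the centre of its underside
- black_case: bystander: black flat case, 76 x 50 x 18 mm, loose; origin at the centre of its underside
- pill_bottle: bystander: short pill bottle with a blue cap, 44 mm in diameter, 62 mm tall, loose; origin at the centre of its underside
Not all that is in view belongs to the job. Leave any orange look-alike of the part that bears red_carton_center alone.

How it is judged:
By the outcome, as a careful person would: the job done as asked, in the order asked, and still so for the second after the job is handed in, while the arm keeps its last pose, push and grip.
It also fails if it takes over 64 s, if anything falls off the work surface, if the arm or the gripper's body presses on something with over 40 N, if the wrist force passes 120 N, or if a joint passes its speed limit or range.

## Robot

A 6-joint arm with a two-finger parallel gripper is mounted at the origin on the work surface. World frame = base frame: x ahead of the robot, y to its left, z up, the work surface at z = 0. Lengths are in m, angles in rad, forces in N, time in s.
With the tool pointing down it reaches from about 0.25 to 0.775 m from the base axis. Payload 4 kg.
Tool frame: the origin (TCP) lies where the fingers leave the gripper's body, on its centre line; the fingertips stand 97 mm ahead of it and the grasp point (between the pads) lies 78 mm ahead of it (r.hold_point_z is the distance from the TCP to the grasp point, in m); z points along the fingers, y is the direction in which the jaws open and shut (so a half turn about z gives the same grasp; the last joint's range is limited). The gripper opens to 94 mm and grips with 3 to 60 N. Pads are 16 mm wide; open, the fingers measure 119 mm over their backs; the gripper's body (75 mm by 177 mm) begins 78 mm behind the grasp point.
Start: joints at [-1.221, 0.087, 1.371, -0, 1.684, -0.103], TCP at [0.241, -0.495, 0.303] pointing down, gripper open.
Joint ranges: [-3.1, 3.1], [-0.76, 2.03], [0.27, 2.55], [-1.08, 4.22], [0.17, 2.65], [-2.57, 2.57]. Speed limits (rad/s): [2.79, 2.79, 3.14, 3.14, 3.14, 3.14].

## Interface

Orientations are given as a rotation vector (axis times angle).
In Python, from plant import telemetry, cams, workorder, r gives the robot as it stands.
- The arm moves only by the shell command python3 -m pendant 'ROWS' [FORCE]. ROWS is JSON, a list that holds one entry, the list of rows, each a list of 5 numbers: the finger opening in cm, from 0 to 9.4, then the shift along the tool's x, y, z in cm, then the turn about the tool's z in degrees. A call has 1 to 20 rows; each row shifts and turns the commanded pose from where the row before left it, along the tool's axes as they then stand; what a row does not reach is not made up. A row lasts 1/12 s, in which the tool goes at most 41.7 mm and 7.16 degrees, less where a joint would pass 70% of its speed; a pose out of reach is approached as far as the arm can. A call is refused whole if a number of a shift passes 4.17 or a number of a turn 7.16, either way. A call with a gripper value outside its range is refused whole. The fingers move at their own pace and stop on an object; FORCE is the grip in N (left out, the last holds). Time passes only in rows, so rows that do not move let the fingers close. It gives the time, the measured TCP pose, the force and the opening at its end, in the units of the state.
- telemetry.observe(): the state, without advancing time (a new reading comes with each control period).
- cams.grab_frame(name): name is "side" or "top"; returns (picture, depth): 420x560x3 uint8, red, green, blue; 420x560 float32, m along the optical axis (not along the pixel's ray), 0 where there is no reading.
- cams.camera_params(name): a dict with "mtx" (3x3 intrinsics, pixels), "pose" (4x4, takes a point from camera to world coordinates). Camera axes: x right, y up, looking along -z (the intrinsics and any distortion apply to the point x, -y, -z); pixel columns grow to the right and rows downward; lengths in m; the calibration is good to about 2 mm. A picture is of the moment at which its call begins. camera_params takes no time and is no camera call.
- workorder.finish_job(): hands the job in, once; it reports no verdict.
The state is a dict: "t": time; "qpos": joint angles; "joint_velocities": joint speeds; "joint_efforts": joint torques, N m; "position": TCP position; "ee_rot": TCP orientation; "wrist_force": force on the tool from outside, world axes, zero at the start; "moment": the same for the moment, N m; "grip_width": opening from 0.0 (shut) to 1.0 (fully open).
Only numpy, scipy, OpenCV 4.12 (cv2) and the standard library are available. Lean on these libraries where they do the work, as an engineer would, in place of code of your own. Each camera call takes 0.05 s, during which the arm holds its last target.

## Working session

There is one attempt and no reset: what is moved stays moved. The work goes in short steps, Python scripts to look and compute and a shell command to move; the robot and the scene stay as the last step left them, time stands still between calls to the robot, and variables do not carry over. Pictures are saved under pics/ and viewed, and the job is handed in when it is done.

```bash
ls; mkdir -p pics; python3 - <<'E'
from plant import telemetry,cams,workorder,r
import cv2,numpy as np
for n in("side","top"):
    p,d=cams.grab_frame(n); cv2.imwrite(f"pics/{n}0.png",cv2.cvtColor(p,cv2.COLOR_RGB2BGR)); np.save(f"pics/{n}0.npy",d)
    c=cams.camera_params(n); print(c)
print(telemetry.observe())
E
```

```text
pics
{'mtx': array([[444.60356257,   0.        , 280.89453278],
       [  0.        , 444.60356257, 216.23199137],
       [  0.        ,   0.        ,   1.        ]]), 'pose': array([[-0.94777694,  0.24342253, -0.20606881,  0.23429823],
       [-0.31893225, -0.72124795,  0.61488504,  0.59486542],
       [ 0.00105017,  0.64849585,  0.76121746,  0.96024852],
       [ 0.        ,  0.        ,  0.        ,  1.        ]])}
{'mtx': array([[493.67079255,   0.        , 277.86877778],
       [  0.        , 493.67079255, 210.67840999],
       [  0.        ,   0.        ,   1.        ]]), 'pose': array([[ 0.00650944,  0.99727381, -0.07350223,  0.34649111],
       [-0.99955796,  0.00862142,  0.02845281, -0.0862379 ],
       [ 0.02900893,  0.07328453,  0.99688909,  1.35568377],
       [ 0.        ,  0.        ,  0.        ,  1.        ]])}
{'t': 0.1, 'qpos': array([-1.22110089e+00,  8.78864867e-02,  1.37206357e+00, -9.86727171e-06,
        1.68362108e+00, -1.03120807e-01]), 'joint_velocities': array([-0.00044239, -0.00199192, -0.00317638,  0.0017149 ,  0.0013827 ,
        0.00030381]), 'joint_efforts': array([ 2.61542620e-03, -3.41250694e+01, -3.03301907e+01,  7.20329373e-02,
        3.03868472e-02, -8.99103998e-05]), 'position': array([ 0.24050558, -0.49429713,  0.30163816]), 'ee_rot': array([-3.05950418e+00, -7.04778670e-01,  3.97220060e-04]), 'wrist_force': array([ 0.00590364, -0.21688757, -0.50712649]), 'moment': array([ 0.00500574, -0.03563265,  0.00111023]), 'grip_width': 0.9963729831188374}
```

View pics/side0.png

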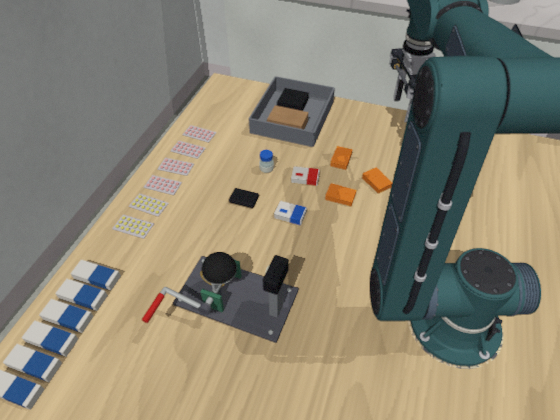

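View pics/top0.png

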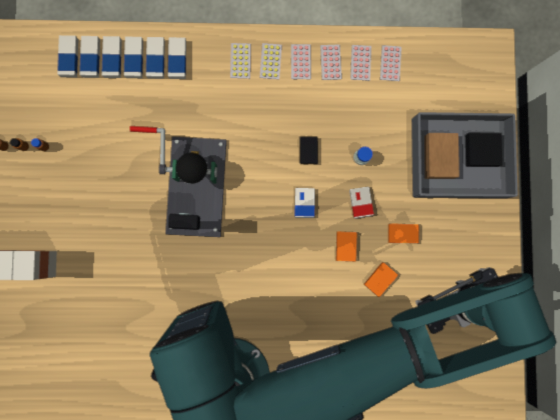

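The pictures show one red-banded carton at top (362,203) and side (305,176). The blue-banded one is at top (305,202). The orange look-alikes are at top (347,247), (404,233) and (381,279), and the stand is at about (195,185). The carton at (362,203) is the one meant, because it is white with a red band. I'll confirm it in a crop.

```bash
cat > h.py <<'E'
import numpy as np,cv2
from plant import cams,telemetry,r
from scipy.spatial.transform import Rotation as R
def world(n,u,v,d):
    c=cams.camera_params(n);K=c['mtx'];T=c['pose']
    z=d[int(round(v)),int(round(u))] if np.ndim(d) else d
    p=np.array([(u-K[0,2])/K[0,0]*z,-(v-K[1,2])/K[1,1]*z,-z,1]);return (T@p)[:3]
def onz(n,u,v,h):
    c=cams.camera_params(n);T=c['pose'];a=world(n,u,v,1.0);o=T[:3,3];d=a-o
    return o+d*(h-o[2])/d[2]
def proj(n,P):
    c=cams.camera_params(n);K=c['mtx'];q=np.linalg.inv(c['pose'])@np.r_[P,1]
    return K[0,0]*q[0]/-q[2]+K[0,2],K[1,1]*q[1]/q[2]+K[1,2]
def cloud(n,d):
    v,u=np.mgrid[0:420,0:560];c=cams.camera_params(n);K=c['mtx'];T=c['pose']
    p=np.stack([(u-K[0,2])/K[0,0]*d,-(v-K[1,2])/K[1,1]*d,-d],-1)
    return p@T[:3,:3].T+T[:3,3]
def crop(img,x0,y0,x1,y1,s,f):
    cv2.imwrite(f,cv2.resize(img[y0:y1,x0:x1],None,fx=s,fy=s,interpolation=cv2.INTER_CUBIC))
def grab(n):
    p,d=cams.grab_frame(n);return cv2.cvtColor(p,cv2.COLOR_RGB2BGR),d
E
python3 - <<'E'
from h import *
t=cv2.imread('pics/top0.png');s=cv2.imread('pics/side0.png')
crop(t,335,180,395,225,12,'pics/c1.png')
crop(t,120,115,240,245,4.6,'pics/c2.png')
d=np.load('pics/top0.npy')
C=cloud('top',d)
def stat(m,name):
    P=C[m&(d>0)];print(name,len(P),P.mean(0).round(4),P.min(0).round(4),P.max(0).round(4))
b=t.astype(int)
m=np.zeros(d.shape,bool);m[182:225,340:385]=1
m&=(C[...,2]>.012)&(C[...,2]<.03);stat(m,'red')
P=C[m][:,:2].astype(np.float32);print(cv2.minAreaRect(P))
# table height
print('table z',np.median(C[215:230,300:330,2]))
hsv=cv2.cvtColor(t,cv2.COLOR_BGR2HSV)
red=((hsv[...,0]<6)|(hsv[...,0]>174))&(hsv[...,1]>150)&(hsv[...,2]>80)
m=red.copy();m[:, :120]=0;m[:,170:]=0;m[:115]=0;m[145:]=0;stat(m,'handle');v,u=np.nonzero(m);print(u.min(),u.max(),v.min(),v.max(),cv2.minAreaRect(C[m][:,:2].astype(np.float32)))
m=np.zeros(d.shape,bool);m[140:200,160:220]=1;m&=C[...,2]>.12;stat(m,'dome')
P=C[m];A=np.c_[2*P,np.ones(len(P))];x=np.linalg.lstsq(A,(P**2).sum(1),rcond=None)[0];print('sph',x[:3],np.sqrt(x[3]+(x[:3]**2).sum()))
m=np.zeros(d.shape,bool);m[200:240,160:215]=1;m&=C[...,2]>.17;stat(m,'post');print(cv2.minAreaRect(C[m][:,:2].astype(np.float32)))
E
```

```text
red 565 [ 0.4713 -0.3512  0.0198] [ 0.4294 -0.3818  0.012 ] [ 0.5144 -0.3196  0.0294]
((0.47184187173843384, -0.35145750641822815), (0.08033395558595657, 0.05383133888244629), 9.360723495483398)
table z 0.00030802877176583365
handle 130 [0.6473 0.2271 0.0944] [0.6394 0.1932 0.087 ] [0.6553 0.2599 0.1018]
130 156 126 132 ((0.6471851468086243, 0.22676818072795868), (0.06676267087459564, 0.013446164317429066), 87.2892074584961)
dome 683 [0.5441 0.0974 0.1361] [0.5093 0.0625 0.12  ] [0.5838 0.1377 0.1523]
sph [0.50488185 0.05692295 0.76182908] 0.628875114651291
post 442 [0.4071 0.1048 0.1836] [0.39   0.0707 0.1704] [0.4263 0.1409 0.1916]
((0.3907013535499573, 0.02537979930639267), (0.23640203475952148, 0.04202737286686897), 78.47284698486328)
```

View pics/c1.png

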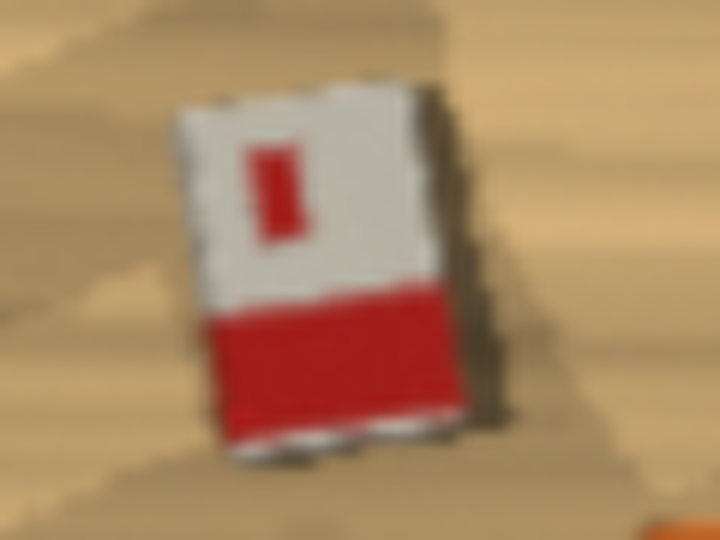

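View pics/c2.png

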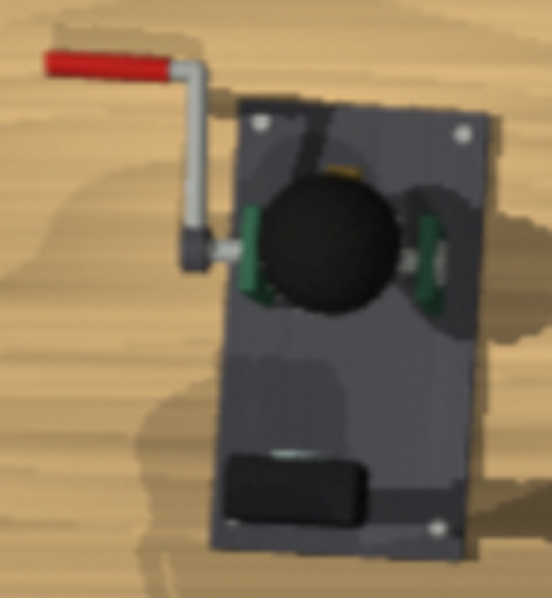

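c1 confirms the white carton with the red band at top (362,203). In c2 the dome circle is centred at crop (331,243), which is about top (192.0,167.8). The handle runs left to right at about (143,129).

```bash
python3 - <<'E'
from h import *
t=cv2.imread('pics/top0.png');s=cv2.imread('pics/side0.png')
c=lambda x,y:onz('top',120+(x+.5)/4.6-.5,115+(y+.5)/4.6-.5,0)
def q(x,y,z): return onz('top',120+(x+.5)/4.6-.5,115+(y+.5)/4.6-.5,z)
print('dome top',q(331,243,.107))
k=[q(238,102,.012),q(490,117,.012),q(464,560,.012),q(212,548,.012)]
for a,b in((3,0),(2,1)): v=k[b]-k[a];print('x yaw',np.degrees(np.arctan2(v[1],v[0])),np.linalg.norm(v[:2]))
for a,b in((1,0),(2,3)): v=k[b]-k[a];print('y yaw',np.degrees(np.arctan2(v[1],v[0]))-90,np.linalg.norm(v[:2]))
a,b=q(45,64,.089),q(170,69,.089);print('handle',a,b,(a+b)/2)
def w(x,y,z): return onz('top',335+(x+.5)/12-.5,180+(y+.5)/12-.5,z)
P=[w(178,112,.02),w(410,85,.02),w(466,410,.02),w(226,443,.02)]
print('carton',np.mean(P,0),[np.linalg.norm(P[i]-P[i-1]) for i in range(4)])
for a,b in((3,0),(2,1)): v=P[b]-P[a];print(np.degrees(np.arctan2(v[1],v[0])))
crop(s,275,155,335,200,12,'pics/c3.png');crop(s,135,240,310,345,4.5,'pics/c4.png')
E
```

```text
dome top [0.54682608 0.09819743 0.107     ]
x yaw -1.9988880682551173 0.26602012489893734
x yaw -2.4940959820623263 0.26496311510130555
y yaw -2.7236371466887306 0.15017395868413796
y yaw -2.3215038189669883 0.14787423884366507
handle [0.64933542 0.26263723 0.089     ] [0.64742733 0.19286125 0.089     ] [0.64838138 0.22774924 0.089     ]
carton [ 0.47238023 -0.35191358  0.02      ] [np.float64(0.07622339788666987), np.float64(0.05363918960895191), np.float64(0.0752426553007118), np.float64(0.05544065867212246)]
8.01773479409679
9.393356223593685
```

View pics/c3.png

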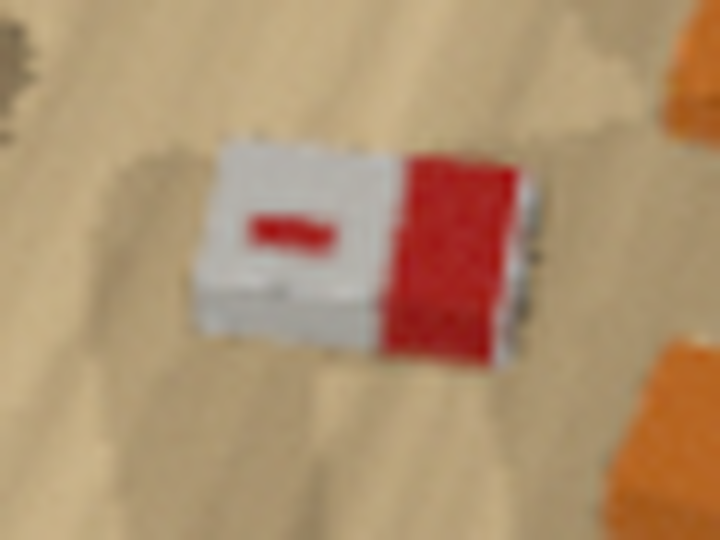

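View pics/c4.png

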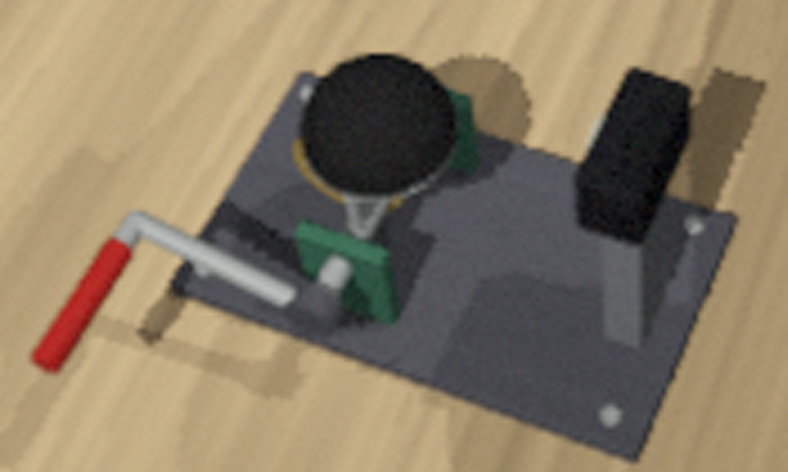

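```bash
python3 - <<'E'
from h import *
def q(x,y,z): return onz('side',135+(x+.5)/4.5-.5,240+(y+.5)/4.5-.5,z)
print('dome c',q(379.5,131.5,.107))
a,b=q(48,355,.089),q(122,247,.089);print('handle',a,b,(a+b)/2)
def w(x,y,z): return onz('side',275+(x+.5)/12-.5,155+(y+.5)/12-.5,z)
P=[w(225,140,.02),w(533,168,.02),w(510,315,.02),w(197,288,.02)]
print('carton',np.mean(P,0),[np.linalg.norm(P[i]-P[i-1]) for i in range(4)])
for a,b in((1,0),(2,3)): v=P[b]-P[a];print(np.degrees(np.arctan2(v[1],v[0])))
o=telemetry.observe();M=R.from_rotvec(o['ee_rot']).as_matrix();print(M.round(3))
p=o['position'];g=np.array([.471,-.352,.0]);print('tool delta cm',M.T@(g-p)*100)
E
```

```text
dome c [0.54922442 0.10097545 0.107     ]
handle [0.65444631 0.25840329 0.089     ] [0.64945652 0.19446348 0.089     ] [0.65195141 0.22643339 0.089     ]
carton [ 0.4738389  -0.34926649  0.02      ] [np.float64(0.054257130240040766), np.float64(0.07897608905062836), np.float64(0.05350855738139214), np.float64(0.07818524858655604)]
11.11952647843407
11.682354095537947
[[ 0.899  0.437 -0.001]
 [ 0.437 -0.899  0.002]
 [ 0.    -0.002 -1.   ]]
tool delta cm [26.94612768 -2.65212559 30.17432233]
```

Averaging the two cameras (they disagree by about 2 mm) gives the carton at (0.4725,-0.3505) with yaw 10°, and the dome at (0.548,0.0995) with stand yaw about -2.4°. I'll move above the carton.

```bash
python3 -m pendant '[[[9.4,3.88,-0.4,0,0],[9.4,3.88,-0.4,0,0],[9.4,3.88,-0.4,0,0],[9.4,3.88,-0.4,0,0],[9.4,3.88,-0.4,0,0],[9.4,3.88,-0.4,0,0],[9.4,3.86,-0.39,0,0],[9.4,0,0,0,5.3],[9.4,0,0,0,5.3],[9.4,0,0,0,5.3],[9.4,0,0,4,0],[9.4,0,0,4,0],[9.4,0,0,4,0],[9.4,0,0,0,0],[9.4,0,0,0,0],[9.4,0,0,0,0]]]' 20
python3 - <<'E'
from h import *
o=telemetry.observe();M=R.from_rotvec(o['ee_rot']).as_matrix();print(M.round(4),o['position'],o['wrist_force'])
for n in('top','side'):
    i,d=grab(n);cv2.imwrite(f'pics/{n}1.png',i);u,v=proj(n,o['position']+M[:,2]*.08);print(u,v);u=int(u);v=int(v)
    crop(i,max(u-50,0),v-45,u+50,v+45,7,f'pics/{n}1c.png')
E
```

```text
t: 1.43
position: [0.4732, -0.3515, 0.1848]
ee_rot: [3.127, 0.275, 0.003]
wrist_force: [-0.3, -0.8, 0.5]
grip_width: 1.005
[[ 0.9847  0.1743  0.0022]
 [ 0.1743 -0.9847 -0.002 ]
 [ 0.0018  0.0024 -1.    ]] [ 0.47323427 -0.35149835  0.18484341] [-0.34432966 -0.77971914  0.53192718]
367.64971293522257 197.9377899449127
306.6725949744699 151.6930374684722
```

View pics/top1c.png

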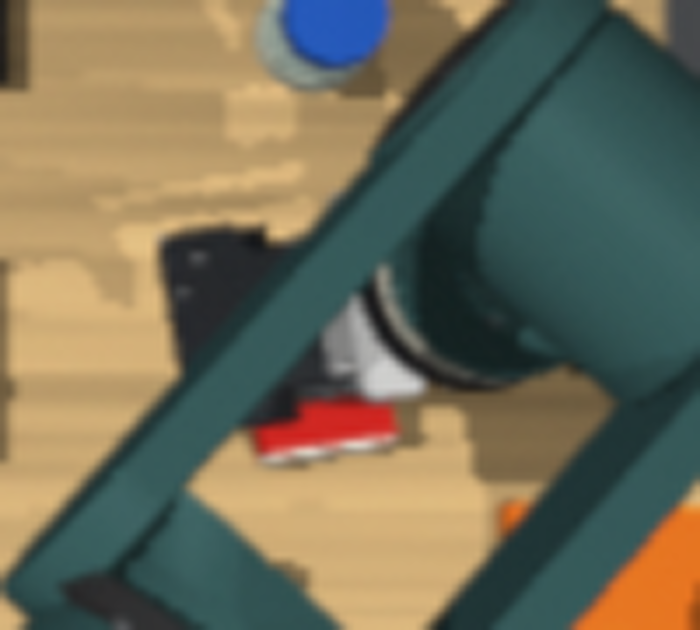

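View pics/side1c.png

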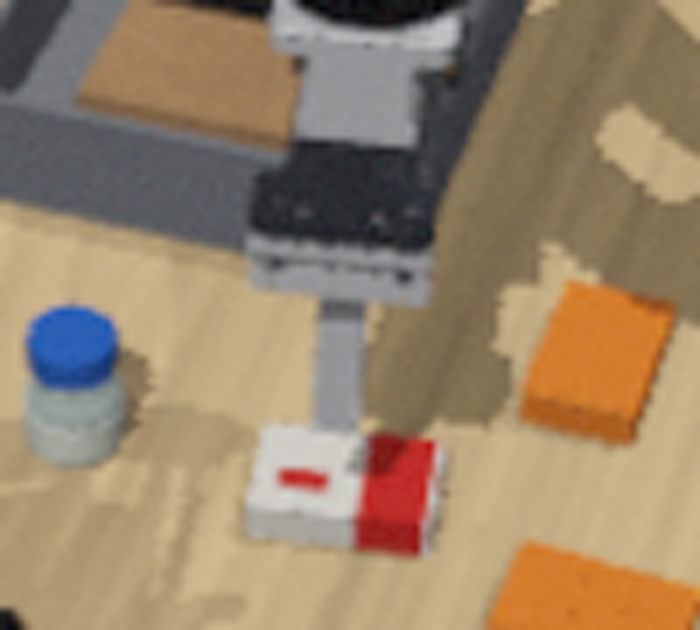

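```bash
python3 - <<'E'
from h import *
o=telemetry.observe();M=R.from_rotvec(o['ee_rot']).as_matrix();p=o['position']
for n in['side','top']:
  u0,v0=map(int,proj(n,p+M[:,2]*.08));x0=u0-50;y0=v0-45
  for lab,q in(('tip+y',[0,.047,.097]),('tip-y',[0,-.047,.097]),('tcp+',[0,.047,0]),('tcp-',[0,-.047,0]),('tip+yout',[0,.0595,.097]),('tip-yout',[0,-.0595,.097])):
    u,v=proj(n,p+M@np.array(q));print(n,lab,round((u-x0)*7),round((v-y0)*7), (p+M@np.array(q)).round(3))
E
```

```text
side tip+y 364 278 [ 0.483 -0.399  0.09 ]
side tip-y 338 430 [ 0.466 -0.306  0.09 ]
side tcp+ 376 93 [ 0.482 -0.398  0.187]
side tcp- 350 245 [ 0.466 -0.306  0.187]
side tip+yout 367 259 [ 0.485 -0.411  0.09 ]
side tip-yout 335 451 [ 0.464 -0.294  0.09 ]
top tip+y 466 302 [ 0.483 -0.399  0.09 ]
top tip-y 217 344 [ 0.466 -0.306  0.09 ]
top tcp+ 534 274 [ 0.482 -0.398  0.187]
top tcp- 265 319 [ 0.466 -0.306  0.187]
top tip+yout 499 296 [ 0.485 -0.411  0.09 ]
top tip-yout 184 349 [ 0.464 -0.294  0.09 ]
```

```bash
python3 -m pendant '[[[9.4,0,-0.15,3,0],[9.4,0,0,3,0],[9.4,0,0,1.5,0],[9.4,0,0,0,0],[9.4,0,0,0,0],[9.4,0,0,0,0]]]'
```

```text
t: 2.03
position: [0.4737, -0.3506, 0.111]
ee_rot: [3.125, 0.275, 0.006]
wrist_force: [1.2, -0.5, 1.0]
grip_width: 1.002
```

```bash
python3 -m pendant '[[[9.4,0,0,0.5,0],[9.4,0,0,0.5,0],[9.4,0,0,0,0],[9.4,0,0,0,0],[9.4,0,0,0,0],[5,0,0,0,0],[5,0,0,0,0],[5,0,0,0,0],[5,0,0,0,0],[5,0,0,0,0],[5,0,0,0,0],[5,0,0,0,0]]]' 20
python3 - <<'E'
from h import *
o=telemetry.observe();print(o['grip_width']*94,o['position'],o['wrist_force'],R.from_rotvec(o['ee_rot']).as_matrix().round(4))
i,d=grab('side');u,v=map(int,proj('side',[.473,-.35,.03]));crop(i,u-50,v-45,u+50,v+45,7,'pics/s2.png')
E
```

```text
t: 3.03
position: [0.4722, -0.3494, 0.0977]
ee_rot: [3.129, 0.275, 0.0]
wrist_force: [-0.9, -0.1, -0.4]
grip_width: 0.551
51.792996915837286 [ 0.47221609 -0.34939567  0.09770825] [-0.8571363  -0.10739739 -0.39218214] [[ 9.847e-01  1.744e-01  2.000e-04]
 [ 1.744e-01 -9.847e-01 -3.000e-04]
 [ 1.000e-04  3.000e-04 -1.000e+00]]
```

View pics/s2.png

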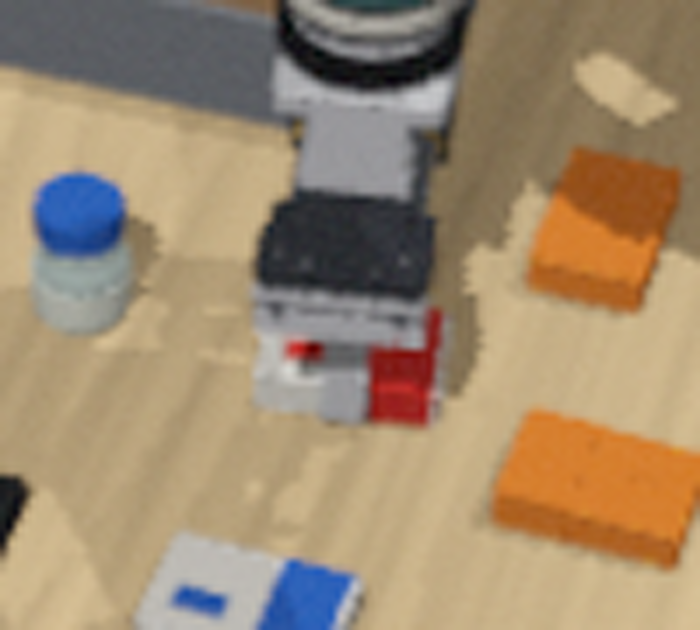

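The grip width is 51.8 mm and the finger sits mid-length on the carton. I'll lift it and carry it over.

```bash
python3 -m pendant '[[[4.8,0,0,-1,0],[4.8,0,0,-2,0],[4.8,0,0,-3.5,0],[4.8,0,0,-3.5,0],[4.8,0,0,-3.5,0],[4.8,0,0,-3.5,0],[4.8,0,0,-3.5,0],[4.8,0,0,-2.5,0],[4.8,0,0,-1,0],[4.8,0,0,0,0]]]' 20 
python3 -m pendant '[[[4.8,0.5,-1.4,0,0],[4.8,1,-2.8,0,0],[4.8,1.3,-3.6,0,0],[4.8,1.3,-3.6,0,0],[4.8,1.3,-3.6,0,0],[4.8,1.3,-3.6,0,0],[4.8,1.3,-3.6,0,0],[4.8,1.3,-3.6,0,0],[4.8,1.3,-3.6,0,0],[4.8,1.3,-3.6,0,0],[4.8,1.3,-3.6,0,0],[4.8,1.3,-3.6,0,0],[4.8,0.5,-1.6,0,0],[4.8,0.3,-1.1,0,0],[4.8,0,0,0,4.1],[4.8,0,0,0,4.1],[4.8,0,0,0,4.2],[4.8,0,0,0,0],[4.8,0,0,0,0],[4.8,0,0,0,0]]]'
python3 - <<'E'
from h import *
o=telemetry.observe();M=R.from_rotvec(o['ee_rot']).as_matrix();print(o['grip_width']*94,o['position'],o['wrist_force'],M.round(4))
for n in('top','side'):
    i,d=grab(n);cv2.imwrite(f'pics/{n}3.png',i);u,v=map(int,proj(n,[.548,.1,.15]))
    crop(i,u-50,v-45,u+50,v+45,7,f'pics/{n}3c.png');print(u-50,v-45)
E
```

```text
t: 3.92
position: [0.4727, -0.3496, 0.3418]
ee_rot: [3.124, 0.275, 0.008]
wrist_force: [-0.2, -0.1, -1.8]
grip_width: 0.554
t: 5.58
position: [0.5476, 0.0996, 0.3365]
ee_rot: [3.141, -0.063, -0.003]
wrist_force: [-0.1, 1.0, -1.2]
grip_width: 0.552
51.90465866905848 [0.54760165 0.09956647 0.33648334] [-0.12926518  1.02515655 -1.24723203] [[ 9.992e-01 -4.020e-02 -2.200e-03]
 [-4.020e-02 -9.992e-01 -3.000e-04]
 [-2.200e-03  4.000e-04 -1.000e+00]]
138 119
167 212
```

View pics/top3c.png

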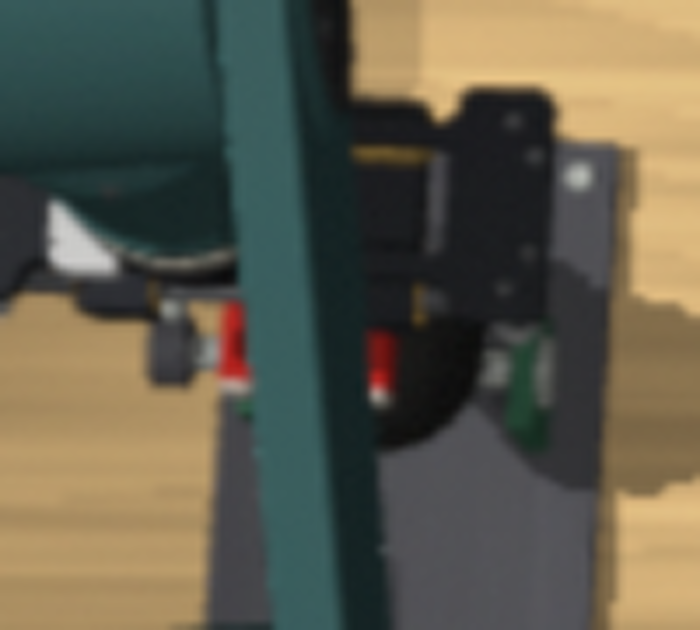

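View pics/side3c.png

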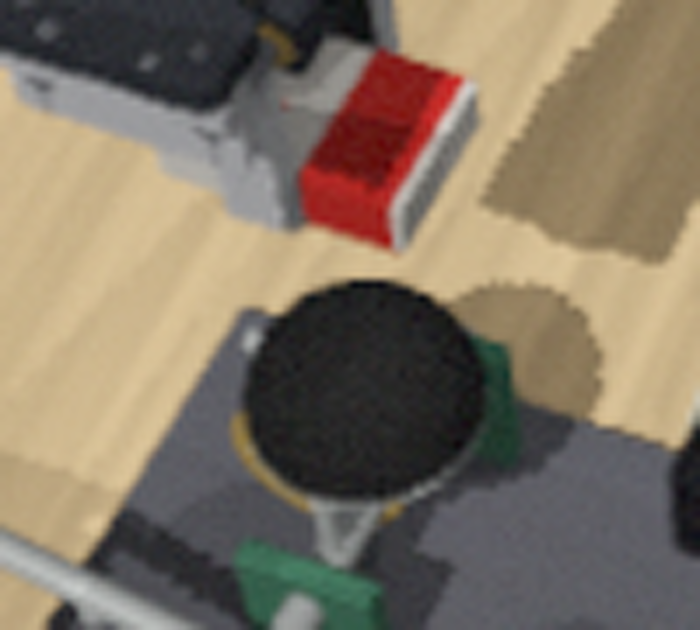

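```bash
python3 -m pendant '[[[4.8,0,0,2.5,0],[4.8,0,0,2.5,0],[4.8,0,0,1.6,0],[4.8,0,0,0.8,0],[4.8,0,0,0,0],[4.8,0,0,0,0],[4.8,0,0,0,0],[4.8,0,0,0,0]]]'
python3 - <<'E'
from h import *
o=telemetry.observe();M=R.from_rotvec(o['ee_rot']).as_matrix();print(o['grip_width']*94,o['position'],o['wrist_force'],M.round(4))
for n in('top','side'):
    i,d=grab(n);cv2.imwrite(f'pics/{n}4.png',i);u,v=map(int,proj(n,[.548,.1,.15]))
    crop(i,u-36,v-27,u+36,v+27,11,f'pics/{n}4c.png');print(u-36,v-27)
    for q in([-.04,-.026,.0775],[-.04,.026,.0775],[-.04,-.026,.0975],[-.04,.026,.0975],[.04,-.026,.0775],[.04,-.026,.0975]):
      P=o['position']+M@np.array(q);a,b=proj(n,P);print(q,P.round(4),round((a-u+36+.5)*11-.5),round((b-v+27+.5)*11-.5))
E
```

```text
t: 6.35
position: [0.5487, 0.0998, 0.2656]
ee_rot: [-3.141, 0.065, -0.005]
wrist_force: [0.3, 0.4, -1.8]
grip_width: 0.551
51.812500332881896 [0.54872978 0.09984473 0.26558732] [ 0.26622525  0.35042076 -1.75605593] [[ 9.991e-01 -4.110e-02  3.400e-03]
 [-4.110e-02 -9.992e-01  2.000e-04]
 [ 3.400e-03 -3.000e-04 -1.000e+00]]
152 137
[-0.04, -0.026, 0.0775] [0.5101 0.1275 0.188 ] 246 447
[-0.04, 0.026, 0.0775] [0.508  0.0755 0.1879] 488 459
[-0.04, -0.026, 0.0975] [0.5102 0.1275 0.168 ] 262 459
[-0.04, 0.026, 0.0975] [0.508  0.0755 0.1679] 500 472
[0.04, -0.026, 0.0775] [0.59   0.1242 0.1882] 269 80
[0.04, -0.026, 0.0975] [0.5901 0.1242 0.1682] 285 99
181 230
[-0.04, -0.026, 0.0775] [0.5101 0.1275 0.188 ] 510 360
[-0.04, 0.026, 0.0775] [0.508  0.0755 0.1879] 624 156
[-0.04, -0.026, 0.0975] [0.5102 0.1275 0.168 ] 519 419
[-0.04, 0.026, 0.0975] [0.508  0.0755 0.1679] 631 216
[0.04, -0.026, 0.0775] [0.59   0.1242 0.1882] 137 237
[0.04, -0.026, 0.0975] [0.5901 0.1242 0.1682] 152 297
```

View pics/top4c.png

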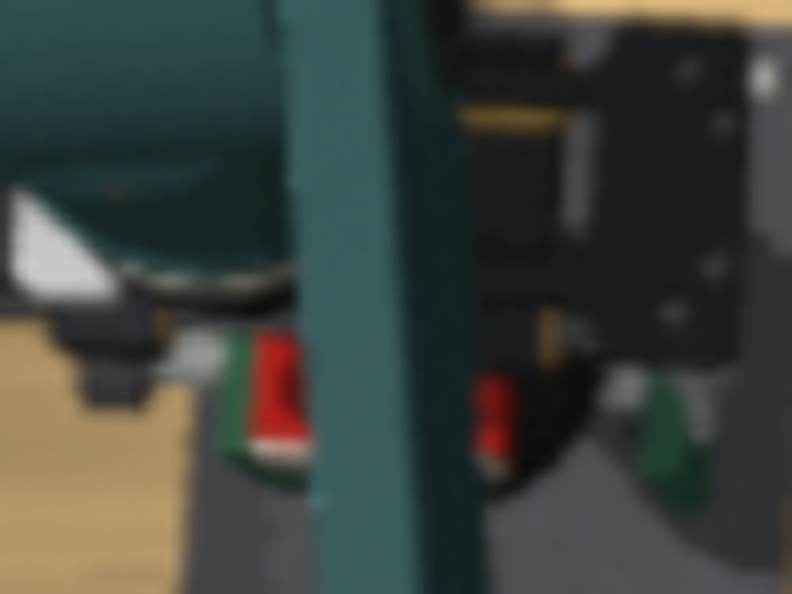

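View pics/side4c.png

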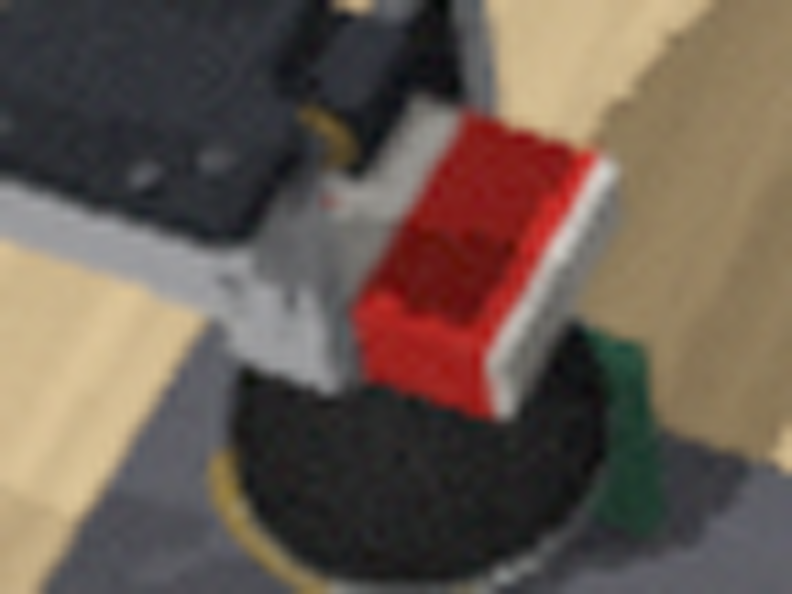

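The carton hangs just above the dome. In the side crop its end face has a near bottom corner at (505,418) and a far top corner at (618,155). I'll fit the dome silhouette and the carton edges separately in each camera, so the calibration bias cancels.

```bash
cat >> h.py <<'E'
from scipy.optimize import least_squares
def domefit(n,img,x0,y0,x1,y1,thr,keep):
    g=cv2.GaussianBlur(img,(0,0),.6).max(2)[y0:y1,x0:x1]
    g=cv2.resize(g,None,fx=4,fy=4,interpolation=cv2.INTER_CUBIC)
    m=(g<thr).astype(np.uint8)
    cs,_=cv2.findContours(m,cv2.RETR_EXTERNAL,cv2.CHAIN_APPROX_NONE)
    c=max(cs,key=cv2.contourArea)[:,0,:].astype(float)
    c=(c+.5)/4-.5+[x0,y0]
    ctr=(c.min(0)+c.max(0))/2
    c=c[[keep(*(p-ctr)) for p in c]]
    # sphere silhouette: angular distance of ray to centre = asin(r/dist)
    T=cams.camera_params(n)['pose'];o=T[:3,3]
    rays=np.array([world(n,u,v,1.)-o for u,v in c] ) if True else 0
    rays/=np.linalg.norm(rays,axis=1)[:,None]
    def f(p):
        C=np.array([p[0],p[1],.107])-o;D=np.linalg.norm(C)
        return (np.linalg.norm(np.cross(rays,C),axis=1)-p[2])*1000
    s=least_squares(f,[.548,.1,.04],loss='soft_l1')
    return s.x,np.sqrt(np.mean(s.fun**2)),len(c)
def world(n,u,v,d):
    c=cams.camera_params(n);K=c['mtx'];T=c['pose']
    z=d[int(round(v)),int(round(u))] if np.ndim(d) else d
    p=np.array([(u-K[0,2])/K[0,0]*z,-(v-K[1,2])/K[1,1]*z,-z,1]);return (T@p)[:3]
E
python3 - <<'E'
from h import *
t=cv2.imread('pics/top0.png');s=cv2.imread('pics/side0.png')
for thr in(45,52): print('top',domefit('top',t,170,145,215,192,thr,lambda x,y:True))
for thr in(45,52,60): print('side',domefit('side',s,195,245,245,292,thr,lambda x,y:y<4))
print(t[160:176,192].max(1),t[168,170:216].max(1),s[268,195:245].max(1))
for n,W in(('side',(215,225,255,285)),('top',(160,160,215,190))):
    i=cv2.imread(f'pics/{n}4.png');crop(i,W[0],W[1],W[2],W[3],14,f'pics/{n}4d.png')
E
```

```text
top (array([0.54925577, 0.09731644, 0.04146865]), np.float64(6.5663444792009305), 534)
top (array([0.55040324, 0.09475764, 0.04402273]), np.float64(6.81113450991167), 554)
side (array([0.54795573, 0.1025686 , 0.03904692]), np.float64(0.548900709699742), 211)
side (array([0.54710196, 0.10374501, 0.04032748]), np.float64(0.7891923869512445), 215)
side (array([0.54370616, 0.10733411, 0.04395794]), np.float64(2.661256936439096), 234)
[25 24 24 26 25 27 26 28 27 26 26 25 25 23 25 24] [154 151 133 110  97  69  35  27  27  28  29  29  30  28  29  29  29  28
  28  28  27  26  27  25  25  24  22  22  21  19  17  16  15  13  14  13
  15  35  42  41  42  53  61  60  58  70] [ 94  96  91  93  92  89  66  35  34  27  30  35  33  35  37  36  36  33
  44  42  41  38  34  37  38  36  36  39  40  33  38  30  35  39  30  35
  34  27  25  21  19  44  51  58  51  68  99 116 120 127]
```

View pics/side4d.png

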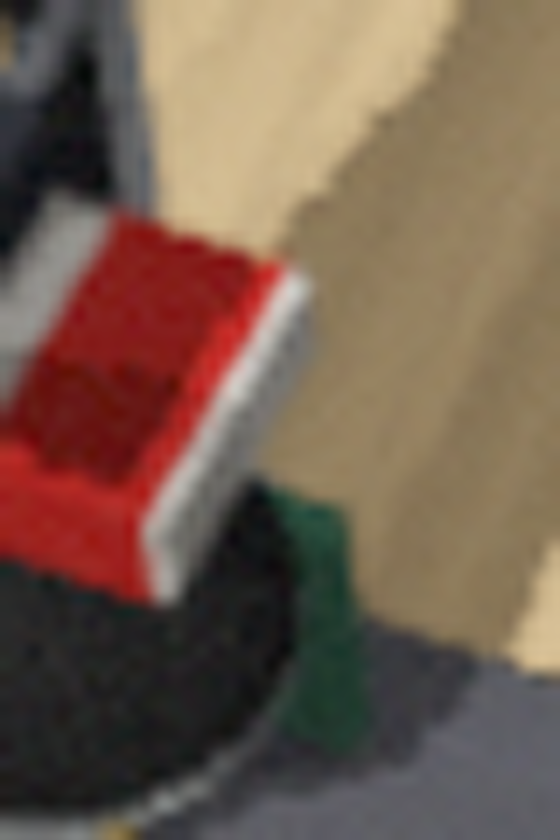

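View pics/top4d.png

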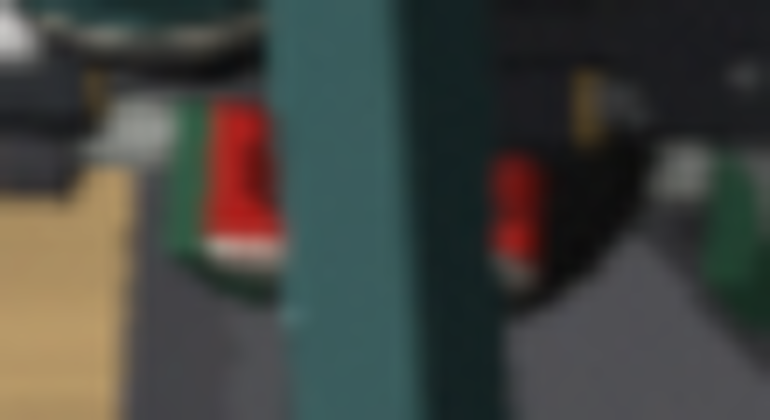

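```bash
python3 - <<'E'
from h import *
t=cv2.imread('pics/top0.png');s=cv2.imread('pics/side0.png')
def radial(n,img,uc,vc,r0,r1,angs,dark):
    g=img.max(2).astype(np.float32);pts=[]
    for a in angs:
        rr=np.arange(r0,r1,.1);x=uc+rr*np.cos(a);y=vc+rr*np.sin(a)
        pr=cv2.remap(g,x[None].astype(np.float32),y[None].astype(np.float32),cv2.INTER_LINEAR)[0]
        gr=np.gradient(cv2.GaussianBlur(pr[None],(0,0),3)[0]);k=np.argmax(gr)
        if gr[k]>.4: pts.append((x[k],y[k],a,rr[k]))
    return np.array(pts)
def fit(n,pts,fixr):
    o=cams.camera_params(n)['pose'][:3,3];rays=np.array([world(n,u,v,1.)-o for u,v in pts[:,:2]]);rays/=np.linalg.norm(rays,axis=1)[:,None]
    def f(p):
        C=np.array([p[0],p[1],.107])-o
        return (np.linalg.norm(np.cross(rays,C),axis=1)-(.04 if fixr else p[2]))*1000
    q=least_squares(f,[.548,.1,.04],loss='soft_l1',f_scale=.5);return q.x.round(4),np.round(f(q.x),1)
pt=radial('top',t,191.4,167.8,11,20,np.radians(np.arange(0,360,10)),0)
print(np.c_[np.degrees(pt[:,2]),pt[:,3]].round(1).tolist())
for fr in(0,1):print(fit('top',pt,fr))
ps=radial('side',s,218.9,268.8,12,22,np.radians(np.arange(170,375,7)),0)
print(np.c_[np.degrees(ps[:,2]),ps[:,3]].round(1).tolist())
for fr in(0,1):print(fit('side',ps,fr))
E
```

```text
[[0.0, 15.1], [10.0, 15.4], [20.0, 15.0], [30.0, 15.1], [40.0, 15.2], [50.0, 15.2], [60.0, 15.5], [70.0, 15.5], [80.0, 15.1], [90.0, 15.6], [100.0, 14.9], [110.0, 15.4], [120.0, 15.7], [130.0, 18.0], [140.0, 19.4], [150.0, 18.2], [160.0, 17.1], [170.0, 16.2], [180.0, 16.0], [190.0, 16.2], [200.0, 16.8], [210.0, 16.6], [220.0, 16.0], [230.0, 16.0], [240.0, 16.5], [250.0, 16.2], [260.0, 15.5], [270.0, 15.5], [280.0, 15.5], [290.0, 15.4], [300.0, 15.4], [310.0, 15.6], [320.0, 15.6], [330.0, 15.9], [340.0, 15.1], [350.0, 15.4]]
(array([0.5461, 0.0999, 0.0395]), array([-0.2,  0.5, -0.6, -0.4, -0.2, -0.3,  0.4,  0.3, -0.8,  0.3, -1.7,
       -0.6, -0.1,  5.4,  8.6,  5.2,  2.2, -0.4, -1.1, -0.7,  0.8,  0.3,
       -1. , -0.8,  0.8,  0.4, -1. , -0.6, -0.3, -0.2,  0.1,  0.8,  0.9,
        1.8, -0.2,  0.5]))
(array([0.5461, 0.1002, 0.04  ]), array([-0.5,  0.2, -0.9, -0.7, -0.5, -0.6, -0. , -0.1, -1.3, -0.2, -2.2,
       -1.2, -0.7,  4.7,  7.9,  4.5,  1.5, -1.1, -1.7, -1.4,  0.1, -0.3,
       -1.6, -1.3,  0.3, -0.1, -1.4, -1. , -0.6, -0.5, -0.2,  0.5,  0.7,
        1.6, -0.4,  0.3]))
[[170.0, 1
[... 214 characters left out ...]
, [275.0, 17.4], [282.0, 17.6], [289.0, 17.3], [296.0, 17.2], [303.0, 17.4], [310.0, 17.3], [317.0, 17.4], [324.0, 17.4], [331.0, 18.5], [338.0, 21.2], [345.0, 21.3], [352.0, 20.9], [359.0, 16.7], [366.0, 16.9], [373.0, 16.1]]
(array([0.5496, 0.1006, 0.0394]), array([ 0.2, -0. ,  0.3,  0.3, -0.3, -0.7, -0.4,  8.5, -0.1, -0.1,  0.6,
       -0.3, -0.5,  0.3, -0.2,  0. ,  0.4, -0.3, -0.5, -0.1, -0.3, -0. ,
       -0. ,  2.6,  8.8,  9.1,  8.3, -1.2, -0.7, -2.4]))
(array([0.5489, 0.1013, 0.04  ]), array([-0.3, -0.4,  0. ,  0.2, -0.4, -0.7, -0.3,  8.6,  0. ,  0.1,  0.8,
       -0.1, -0.4,  0.5, -0. ,  0.1,  0.5, -0.3, -0.6, -0.3, -0.6, -0.4,
       -0.5,  2. ,  8.1,  8.3,  7.4, -2.2, -1.7, -3.6]))
```

```bash
python3 - <<'E'
from h import *
f=lambda x,y,z:onz('side',215+(x+.5)/14-.5,225+(y+.5)/14-.5,z)
print(f(170,607,.168)-[.5102,.1275,.168],f(310,278,.188)-[.508,.0755,.188], f(160,548,.188)-[.5101,.1275,.188])
g=lambda x,y,z:onz('top',160+(x+.5)/14-.5,160+(y+.5)/14-.5,z)
print(g(208,235,.188)-[.5101,.1275,.188],g(535,285,.168)-[.508,.0755,.168],g(205,150,.188)[1]-(.1275-.0012),g(545,200,.168)[1]-(.0755-.0012))
# overlay predicted wireframe
o=telemetry.observe();M=R.from_rotvec(o['ee_rot']).as_matrix();print(o['position'],M[:,2])
for n,W in(('side',(195,225,255,285)),('top',(160,160,215,190))):
    i=cv2.imread(f'pics/{n}4.png');i=cv2.resize(i[W[1]:W[3],W[0]:W[2]],None,fx=12,fy=12,interpolation=cv2.INTER_CUBIC)
    pr=lambda q:tuple(int((a-b+.5)*12) for a,b in zip(proj(n,o['position']+M@np.array(q)),W[:2]))
    c=[[x,y,z] for x in(-.04,.04) for y in(-.026,.026) for z in(.0775,.0975)]
    for a in range(8):
        for b in range(a):
            if sum(abs(p-q)>1e-6 for p,q in zip(c[a],c[b]))==1: cv2.line(i,pr(c[a]),pr(c[b]),(0,255,0),1)
    cv2.imwrite(f'pics/{n}4e.png',i)
E
```

```text
[1.87199385e-03 1.32463127e-03 2.77555756e-17] [ 5.00654832e-04  2.07660205e-03 -5.55111512e-17] [ 5.24210380e-04  3.84827469e-03 -5.55111512e-17]
[ 2.02150081e-03 -1.16393475e-03 -5.55111512e-17] [-1.12673556e-03 -1.75037777e-03 -8.32667268e-17] 0.0008578995777588916 -0.0019968852889719196
[0.54854724 0.09984202 0.26514984] [ 2.68028250e-03  9.91329446e-05 -9.99996403e-01]
```

View pics/side4e.png

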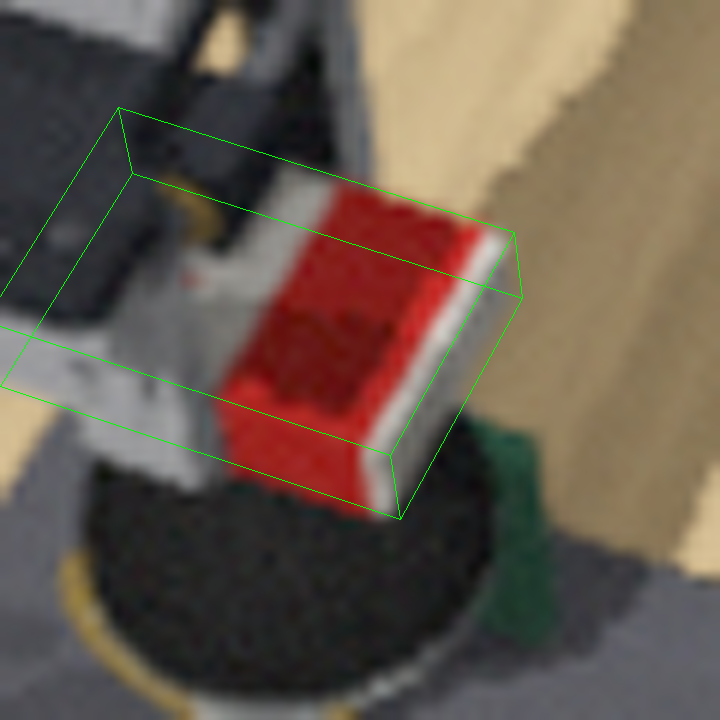

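View pics/top4e.png

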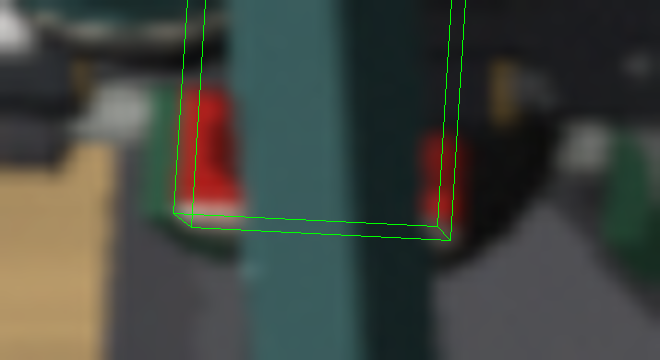

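Relative to the dome, both cameras put the carton centre about 2 mm too far in +x, with y good. I'll shift it -2 mm in x and lower.

```bash
python3 -m pendant '[[[4.8,-0.1,0,0.5,0],[4.8,-0.1,0,0.5,0],[4.8,0,0,0.5,0],[4.8,0,0,0.2,0],[4.8,0,0,0,0],[4.8,0,0,0,0],[4.8,0,0,0,0]]]'; for i in 1; do python3 -m pendant '[[[4.8,0,0,0.1,0],[4.8,0,0,0,0]]]'; done; python3 -m pendant '[[[4.8,0,0,0.1,0],[4.8,0,0,0,0]]]'
```

```text
t: 7.03
position: [0.5461, 0.0999, 0.2467]
ee_rot: [3.141, -0.065, 0.0]
wrist_force: [0.4, -0.1, -0.6]
grip_width: 0.551
t: 7.2
position: [0.5461, 0.0999, 0.2458]
ee_rot: [3.141, -0.065, 0.001]
wrist_force: [-0.1, 1.1, -1.0]
grip_width: 0.549
t: 7.37
position: [0.5462, 0.0999, 0.2449]
ee_rot: [3.141, -0.065, 0.001]
wrist_force: [0.3, -0.7, -0.8]
grip_width: 0.555
```

```bash
python3 -m pendant '[[[4.8,0,0,0.1,0],[4.8,0,0,0,0]]]';python3 -m pendant '[[[4.8,0,0,0.05,0],[4.8,0,0,0,0],[4.8,0,0,0,0]]]'
python3 - <<'E'
from h import *
i,d=grab('side');u,v=map(int,proj('side',[.548,.1,.15]))
crop(i,u-36,v-27,u+36,v+27,11,'pics/s5.png');print(telemetry.observe()['wrist_force'])
E
```

```text
t: 7.53
position: [0.5462, 0.0999, 0.2447]
ee_rot: [3.141, -0.065, 0.002]
wrist_force: [-0.6, -1.1, 4.1]
grip_width: 0.552
t: 7.78
position: [0.5462, 0.0999, 0.2446]
ee_rot: [-3.141, 0.064, -0.003]
wrist_force: [-1.8, -0.8, 6.2]
grip_width: 0.549
[-2.47088745  0.19910379  5.33264224]
```

View pics/s5.png

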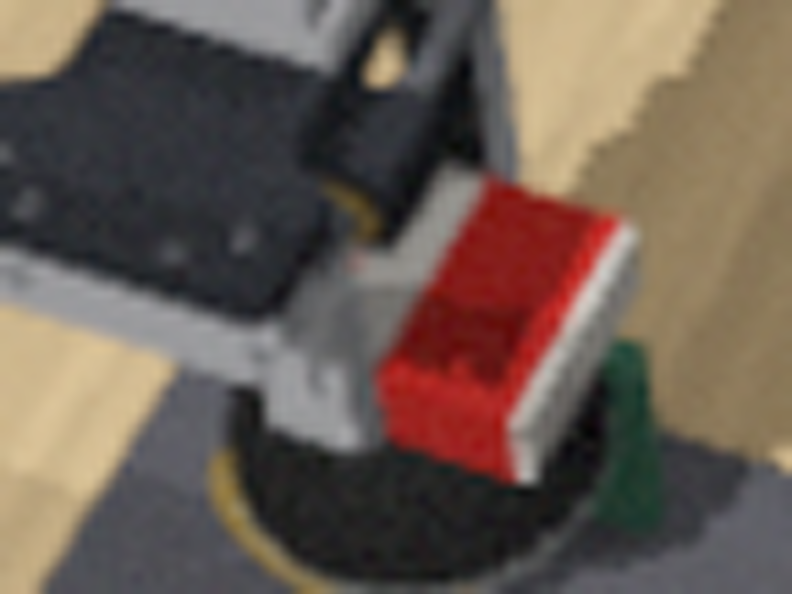

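Contact came at the predicted height. I'll relax the push, then open slowly.

```bash
python3 -m pendant '[[[4.8,0,0,-0.1,0],[4.8,0,0,0,0],[4.8,0,0,0,0],[4.8,0,0,0,0]]]' 8; python3 -m pendant '[[[5.1,0,0,0,0],[5.2,0,0,0,0],[5.3,0,0,0,0],[5.4,0,0,0,0],[5.5,0,0,0,0],[5.7,0,0,0,0],[6,0,0,0,0],[6.5,0,0,0,0]]]'
python3 - <<'E'
from h import *
i,d=grab('side');u,v=map(int,proj('side',[.548,.1,.15]))
crop(i,u-36,v-27,u+36,v+27,11,'pics/s6.png')
E
```

```text
t: 8.17
position: [0.5462, 0.0999, 0.2447]
ee_rot: [-3.141, 0.065, -0.001]
wrist_force: [-0.8, 0.5, 4.6]
grip_width: 0.549
t: 8.83
position: [0.546, 0.0999, 0.2439]
ee_rot: [3.141, -0.065, -0.001]
wrist_force: [-1.2, 1.5, -1.0]
grip_width: 0.675
```

View pics/s6.png

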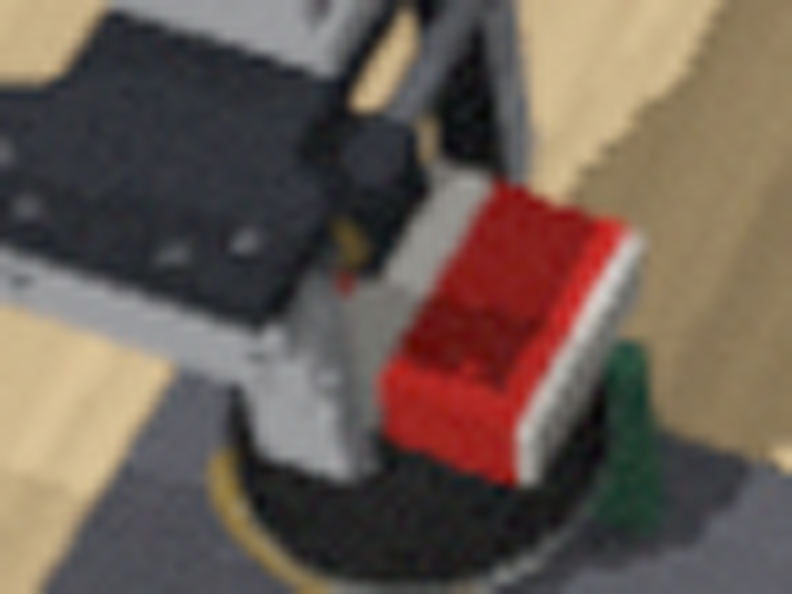

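```bash
python3 -m pendant '[[[7.5,0,0,0,0],[8.5,0,0,0,0],[9,0,0,0,0],[9,0,0,-0.5,0],[9,0,0,-1,0],[9,0,0,-2,0],[9,0,0,-3,0],[9,0,0,-3,0],[9,0,0,-2,0],[9,0,0,0,0],[9,0,0,0,0]]]'
python3 - <<'E'
from h import *
for n in('side','top'):
    i,d=grab(n);cv2.imwrite(f'pics/{n}7.png',i);np.save(f'pics/{n}7.npy',d);u,v=map(int,proj(n,[.548,.1,.15]))
    crop(i,u-36,v-27,u+36,v+27,11,f'pics/{n}7c.png')
    C=cloud(n,d);m=(abs(C[...,0]-.547)<.06)&(abs(C[...,1]-.1)<.05)&(C[...,2]>.155)&(C[...,2]<.2)
    P=C[m]
    if len(P)>20:
        A=np.c_[P[:,:2]-[.548,.1],np.ones(len(P))];q=least_squares(lambda x:(A@x-P[:,2])*1000,[0,0,.167],loss='soft_l1').x
        print(n,len(P),q,'tilt deg x,y',np.degrees(q[:2]),P.min(0),P.max(0))
E
```

```text
t: 9.8
position: [0.5464, 0.1, 0.3615]
ee_rot: [-3.141, 0.065, -0.007]
wrist_force: [0.3, -0.1, -0.1]
grip_width: 0.961
side 840 [ 0.06458959 -0.02297705  0.16695669] tilt deg x,y [ 3.70071071 -1.3164878 ] [0.50561196 0.07350464 0.15500806] [0.58787598 0.13137248 0.17259602]
top 217 [0.07974987 0.04890206 0.167684  ] tilt deg x,y [4.56933106 2.80188188] [0.50235488 0.07346322 0.15504865] [0.58270471 0.10141149 0.17418473]
```

View pics/side7c.png

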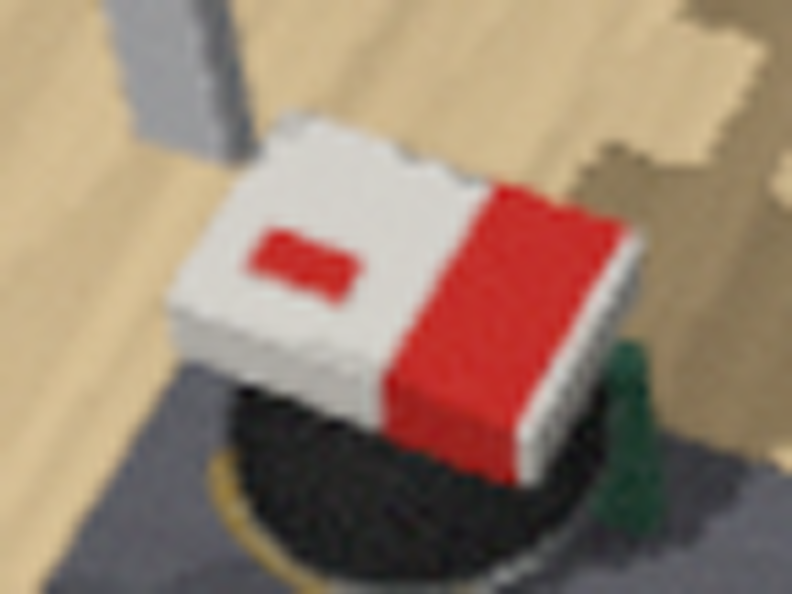

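View pics/top7c.png

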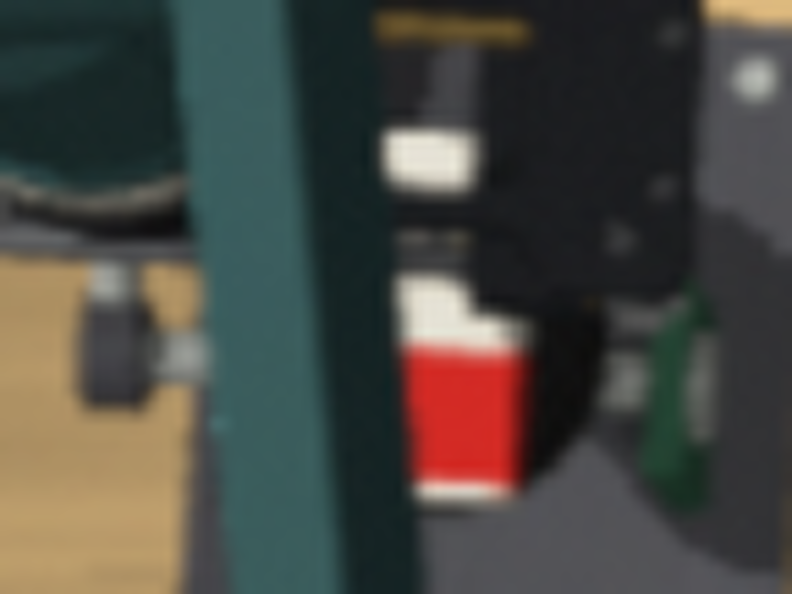

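```bash
cat >> h.py <<'E'
def plane(n,d,poly,c0=(.548,.1)):
    m=np.zeros(d.shape,np.uint8);cv2.fillPoly(m,[np.round(poly).astype(np.int32)],1);m=cv2.erode(m,np.ones((3,3)))
    P=cloud(n,d)[(m>0)&(d>0)];A=np.c_[P[:,:2]-c0,np.ones(len(P))]
    q=least_squares(lambda x:(A@x-P[:,2])*1000,[0,0,.167],loss='soft_l1')
    print(n,len(P),'z',q.x[2].round(4),'slope deg along world x,y',np.degrees(q.x[:2]).round(2),'rms',np.sqrt(np.mean(q.fun**2)).round(2),'mean',P.mean(0).round(4))
E
python3 - <<'E'
from h import *
u,v=map(int,proj('side',[.548,.1,.15]))
k=(np.array([(285,115),(640,235),(520,420),(172,305)])+.5)/11-.5+[u-36,v-27]
plane('side',np.load('pics/side7.npy'),k)
# reference: table and blue carton top for depth bias
d0=np.load('pics/side0.npy')
f=lambda a:(np.array(a)+.5)/12-.5+[275,155]
plane('side',d0,f([(225,140),(525,168),(500,315),(197,288)]),(.473,-.35))
plane('side',d0,np.array([(190,215),(225,215),(225,240),(190,240)]),(.55,-.05))
# triangulate top face: corners at plane z=.167
P=np.array([onz('side',*p,z) for p,z in zip(k,(.1695,.1645,.1645,.1695))]);print(P.round(4),P.mean(0))
d=np.load('pics/top7.npy');U,V=map(int,proj('top',[.548,.1,.15]))
plane('top',d,(np.array([(405,350),(525,350),(515,490),(415,490)])+.5)/11-.5+[U-36,V-27])
E
```

```text
side 576 z 0.1672 slope deg along world x,y [3.45 0.5 ] rms 1.49 mean [0.5461 0.1012 0.1672]
side 270 z 0.0201 slope deg along world x,y [-0.6   1.56] rms 1.87 mean [ 0.4756 -0.3472  0.0202]
side 814 z 0.0003 slope deg along world x,y [-0.08  0.28] rms 1.91 mean [ 0.6744 -0.0769  0.    ]
[[0.5837 0.0754 0.1695]
 [0.5058 0.077  0.1645]
 [0.5112 0.1256 0.1645]
 [0.5849 0.1254 0.1695]] [0.54638849 0.10086598 0.167     ]
top 106 z 0.166 slope deg along world x,y [0.88 2.75] rms 2.4 mean [0.5211 0.0847 0.1649]
```

The carton balances on its own. It slopes about 3.5° up toward +x, so it sits about 1.9 mm off in -x, and y is good. I'll regrip it and shift it +1.9 mm in x.

```bash
python3 -m pendant '[[[9,0,0,3,0],[9,0,0,3,0],[9,0,0,2.5,0],[9,0,0,1.5,0],[9,0,0,0.8,0],[9,0,0,0.5,0],[9,0,0,0,0],[9,0,0,0,0],[9,0,0,0,0]]]' 10; python3 -m pendant '[[[7,0,0,0,0],[6,0,0,0,0],[5.6,0,0,0,0],[5.4,0,0,0,0],[5.2,0,0,0,0],[5,0,0,0,0],[4.8,0,0,0,0],[4.8,0,0,0,0],[4.8,0,0,0,0]]]' 10
python3 -m pendant '[[[4.8,0,0,-0.4,0],[4.8,0,0,-0.4,0],[4.8,0.19,0,0,0],[4.8,0,0,0,0],[4.8,0,0,0,0],[4.8,0,0,0,0]]]'
python3 - <<'E'
from h import *
i,d=grab('side');u,v=map(int,proj('side',[.548,.1,.15]))
crop(i,u-36,v-27,u+36,v+27,11,'pics/s8.png')
E
```

```text
t: 10.65
position: [0.5466, 0.1, 0.2476]
ee_rot: [-3.141, 0.065, -0.004]
wrist_force: [0.4, -0.1, 0.2]
grip_width: 0.958
t: 11.4
position: [0.546, 0.0999, 0.2462]
ee_rot: [3.141, -0.065, 0.0]
wrist_force: [-0.3, 0.2, -0.2]
grip_width: 0.556
t: 11.9
position: [0.5479, 0.0998, 0.254]
ee_rot: [3.141, -0.065, -0.001]
wrist_force: [-0.8, -0.5, -0.9]
grip_width: 0.552
```

View pics/s8.png

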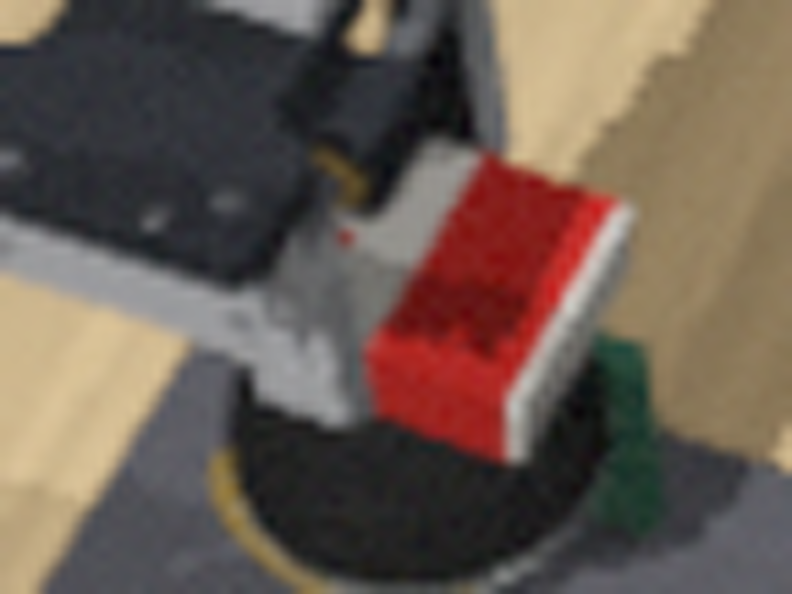

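```bash
python3 -m pendant '[[[4.8,0,0,0.3,0],[4.8,0,0,0.3,0],[4.8,0,0,0.1,0],[4.8,0,0,0,0],[4.8,0,0,0,0],[4.8,0,0,0,0]]]'; python3 -m pendant '[[[4.8,0,0,0.05,0],[4.8,0,0,0,0],[4.8,0,0,0,0]]]'; python3 -m pendant '[[[4.8,0,0,0.05,0],[4.8,0,0,0,0],[4.8,0,0,0,0]]]'
```

```text
t: 12.45
position: [0.5479, 0.0998, 0.2471]
ee_rot: [3.141, -0.065, 0.0]
wrist_force: [-0.0, -0.8, -0.6]
grip_width: 0.555
t: 12.7
position: [0.5479, 0.0998, 0.2467]
ee_rot: [3.141, -0.065, 0.0]
wrist_force: [0.2, -0.0, -1.6]
grip_width: 0.55
t: 12.95
position: [0.548, 0.0998, 0.2463]
ee_rot: [3.141, -0.065, 0.001]
wrist_force: [-0.8, 0.2, 0.2]
grip_width: 0.552
```

Just at contact. I'll release.

```bash
python3 -m pendant '[[[4.8,0,0,0.05,0],[4.8,0,0,0,0],[5.1,0,0,0,0],[5.2,0,0,0,0],[5.3,0,0,0,0],[5.4,0,0,0,0],[5.5,0,0,0,0],[5.7,0,0,0,0],[6,0,0,0,0],[7,0,0,0,0],[8,0,0,0,0],[9,0,0,0,0],[9,0,0,0,0],[9,0,0,-1,0],[9,0,0,-2,0],[9,0,0,-3,0],[9,0,0,-3,0],[9,0,0,-3,0],[9,0,0,0,0],[9,0,0,0,0]]]' 10
python3 - <<'E'
from h import *
for n in('side','top'):
    i,d=grab(n);cv2.imwrite(f'pics/{n}9.png',i);np.save(f'pics/{n}9.npy',d);u,v=map(int,proj(n,[.548,.1,.15]))
    crop(i,u-36,v-27,u+36,v+27,11,f'pics/{n}9c.png')
E
```

```text
t: 14.62
position: [0.5484, 0.0999, 0.3692]
ee_rot: [-3.14, 0.065, -0.01]
wrist_force: [-0.1, 0.0, -0.4]
grip_width: 0.958
```

View pics/side9c.png

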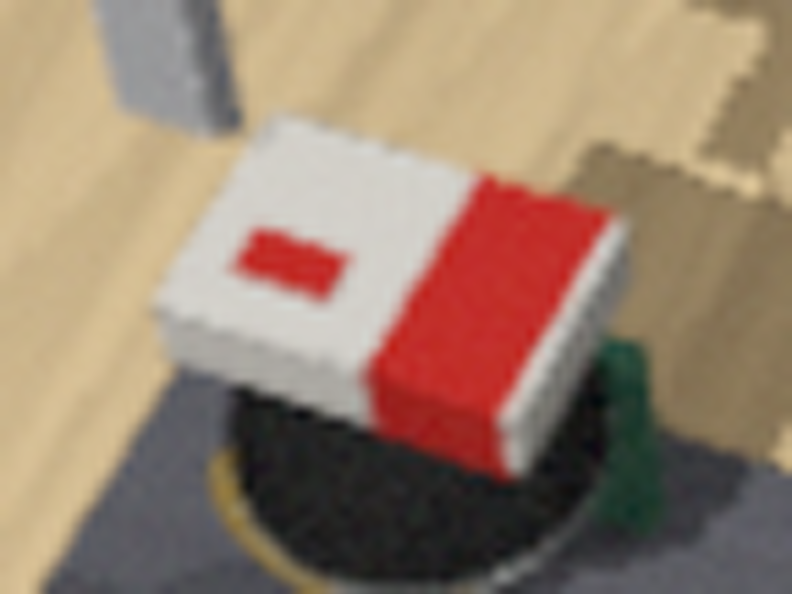

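```bash
python3 - <<'E'
from h import *
u,v=map(int,proj('side',[.548,.1,.15]))
k=(np.array([(275,115),(628,220),(505,408),(157,305)])+.5)/11-.5+[u-36,v-27]
plane('side',np.load('pics/side9.npy'),k)
P=np.array([onz('side',*p,.167) for p in k]);print(P.round(4),P.mean(0))
o=telemetry.observe();M=R.from_rotvec(o['ee_rot']).as_matrix();print(M.round(4),o['position'])
E
```

```text
side 559 z 0.1673 slope deg along world x,y [-0.69  0.19] rms 1.42 mean [0.5488 0.1007 0.1672]
[[0.5867 0.0744 0.167 ]
 [0.5086 0.076  0.167 ]
 [0.5141 0.1254 0.167 ]
 [0.5889 0.1249 0.167 ]] [0.54957701 0.10018216 0.167     ]
[[ 9.992e-01 -4.120e-02 -1.100e-03]
 [-4.120e-02 -9.992e-01 -2.000e-04]
 [-1.100e-03  2.000e-04 -1.000e+00]] [0.54772687 0.09978882 0.3650349 ]
```

The carton now sits level, with slopes of -0.7° and 0.2°, and its centre is about 0.4 mm from the dome axis. Next is the lever.

```bash
python3 - <<'E'
from h import *
o=telemetry.observe();print(o['qpos'].round(3))
M=R.from_rotvec(o['ee_rot']).as_matrix()
g=np.array([.6495,.231,0]);print((M.T@(g-o['position']))*100)
E
```

```text
[ 0.078  0.1    1.235 -0.     1.808  1.69 ]
[  9.66686768 -13.53735252  36.49024525]
```

```bash
python3 -m pendant '[[[5,2,-2.8,0,0],[5,2.5,-3.5,0,0],[5,2.5,-3.5,0,0],[5,2,-2.8,0,0],[5,0.65,-0.9,0,0],[5,0,0,0,-6.9],[5,0,0,0,-6.9],[5,0,0,0,-6.9],[5,0,0,0,-6.9],[5,0,0,0,-6.9],[5,0,0,0,-6.9],[5,0,0,0,-6.9],[5,0,0,0,-6.9],[5,0,0,0,-6.9],[5,0,0,0,-6.9],[5,0,0,0,-7],[5,0,0,0,-7],[5,0,0,0,-7],[5,0,0,0,0],[5,0,0,0,0]]]' 15
python3 -m pendant '[[[5,0,0,3.5,0],[5,0,0,3.5,0],[5,0,0,3.5,0],[5,0,0,2.5,0],[5,0,0,1.5,0],[5,0,0,0,0],[5,0,0,0,0],[5,0,0,0,0]]]'
python3 - <<'E'
from h import *
o=telemetry.observe();M=R.from_rotvec(o['ee_rot']).as_matrix();print(o['qpos'].round(3),o['position'],M.round(4))
for n in('side','top'):
    i,d=grab(n);cv2.imwrite(f'pics/{n}10.png',i);u,v=map(int,proj(n,[.62,.2,.12]))
    crop(i,u-60,v-45,u+60,v+45,6.5,f'pics/{n}10c.png')
    print([tuple(round((a-b+.5)*6.5) for a,b in zip(proj(n,o['position']+M@np.array([0,y,.097])),(u-60,v-45))) for y in(-.025,0,.025)])
E
```

```text
t: 16.38
position: [0.6481, 0.2286, 0.3635]
ee_rot: [-2.269, -2.171, 0.005]
wrist_force: [-0.0, 0.8, 0.3]
grip_width: 0.532
t: 17.05
position: [0.6488, 0.2287, 0.2221]
ee_rot: [2.267, 2.173, 0.003]
wrist_force: [-0.0, 0.7, -0.2]
grip_width: 0.532
[ 0.257  0.419  1.125 -0.     1.596  0.299] [0.64876496 0.22873408 0.22208849] [[ 4.230e-02  9.991e-01  2.000e-03]
 [ 9.991e-01 -4.230e-02  5.000e-04]
 [ 5.000e-04  2.000e-03 -1.000e+00]]
[(341, 361), (274, 336), (209, 312)]
[(318, 284), (322, 220), (327, 157)]
```

View pics/side10c.png

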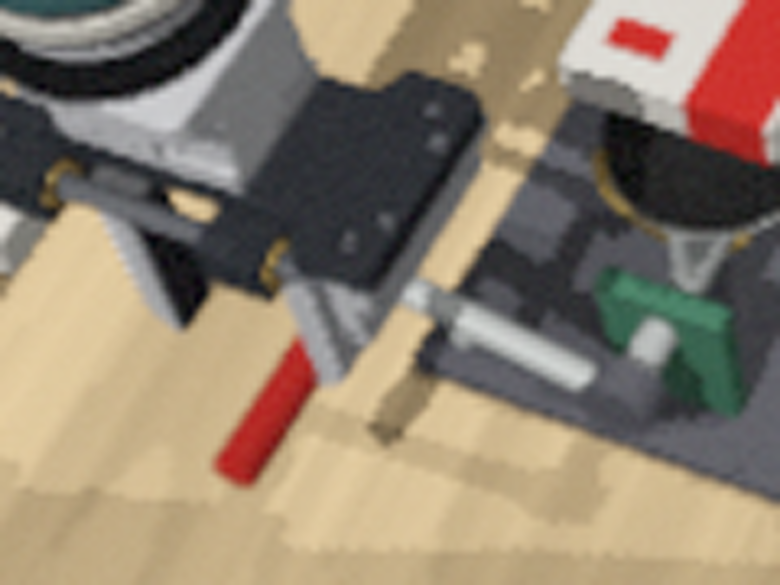

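View pics/top10c.png

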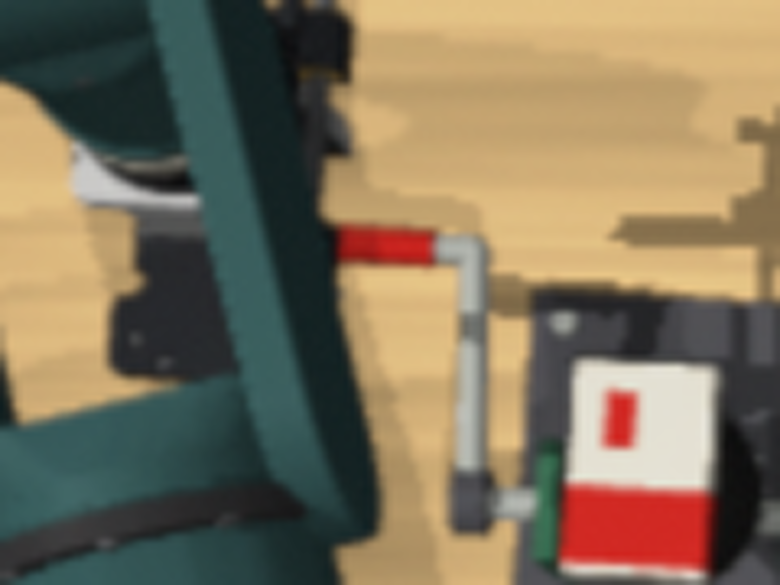

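```bash
python3 -m pendant '[[[5,0,0.07,2.5,0],[5,0,0,2,0],[5,0,0,0.9,0],[5,0,0,0,0],[5,0,0,0,0],[5,0,0,0,0]]]'
python3 -m pendant '[[[3,0,0,0,0],[2,0,0,0,0],[1.8,0,0,0,0],[1.6,0,0,0,0],[1.4,0,0,0,0],[1.2,0,0,0,0],[1,0,0,0,0],[1,0,0,0,0],[1,0,0,0,0]]]' 15
python3 - <<'E'
from h import *
for n in('side',):
    i,d=grab(n);cv2.imwrite(f'pics/{n}11.png',i);u,v=map(int,proj(n,[.62,.2,.12]))
    crop(i,u-60,v-45,u+60,v+45,6.5,f'pics/{n}11c.png')
E
```

```text
t: 17.65
position: [0.6498, 0.2288, 0.1688]
ee_rot: [2.266, 2.174, 0.005]
wrist_force: [0.4, 0.1, 1.1]
grip_width: 0.532
t: 18.4
position: [0.6495, 0.2286, 0.1669]
ee_rot: [2.266, 2.174, 0.002]
wrist_force: [2.9, 0.4, -0.5]
grip_width: 0.16
```

View pics/side11c.png

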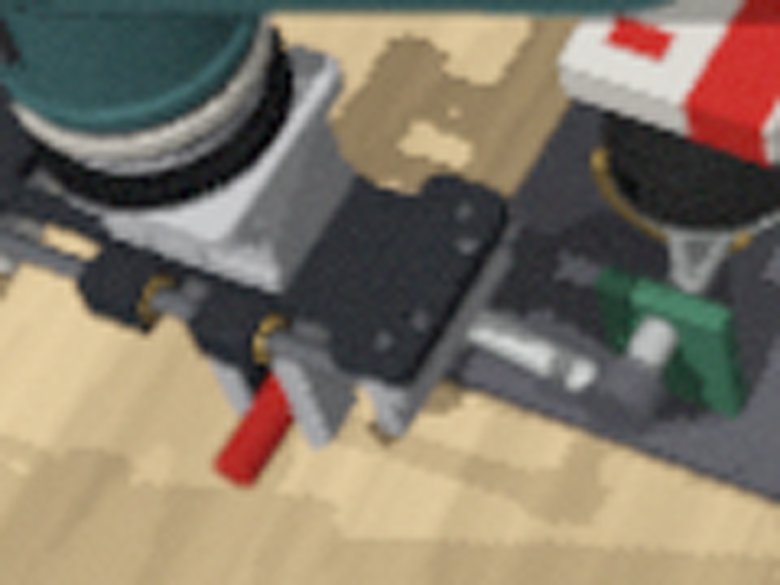

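The bar is gripped: the opening reads 15 mm on the 16 mm bar. I'll compute the arc steps.

```bash
python3 - <<'E'
import numpy as np
a=np.radians(np.r_[15.5,np.linspace(17,88.5,29),90]);y=10*np.cos(a);z=-10*np.sin(a)
dy=np.diff(np.round(y,2)).round(2);dz=np.diff(np.round(z,2)).round(2);print([[1,0,p,q,0] for p,q in zip(dy.tolist(),dz.tolist())])
E
```

```text
[[1, 0, -0.08, -0.25, 0], [1, 0, -0.14, -0.43, 0], [1, 0, -0.16, -0.41, 0], [1, 0, -0.17, -0.41, 0], [1, 0, -0.2, -0.4, 0], [1, 0, -0.21, -0.39, 0], [1, 0, -0.23, -0.39, 0], [1, 0, -0.25, -0.37, 0], [1, 0, -0.26, -0.36, 0], [1, 0, -0.28, -0.35, 0], [1, 0, -0.29, -0.33, 0], [1, 0, -0.31, -0.32, 0], [1, 0, -0.32, -0.31, 0], [1, 0, -0.34, -0.29, 0], [1, 0, -0.35, -0.28, 0], [1, 0, -0.36, -0.26, 0], [1, 0, -0.37, -0.25, 0], [1, 0, -0.38, -0.23, 0], [1, 0, -0.39, -0.21, 0], [1, 0, -0.41, -0.19, 0], [1, 0, -0.41, -0.18, 0], [1, 0, -0.41, -0.15, 0], [1, 0, -0.43, -0.14, 0], [1, 0, -0.43, -0.12, 0], [1, 0, -0.43, -0.1, 0], [1, 0, -0.44, -0.08, 0], [1, 0, -0.44, -0.06, 0], [1, 0, -0.44, -0.04, 0], [1, 0, -0.45, -0.03, 0], [1, 0, -0.26, 0.0, 0]]
```

```bash
python3 -m pendant '[[[1,0,-0.08,-0.25,0],[1,0,-0.14,-0.43,0],[1,0,-0.16,-0.41,0],[1,0,-0.17,-0.41,0],[1,0,-0.2,-0.4,0],[1,0,-0.21,-0.39,0],[1,0,0,0,0],[1,0,0,0,0]]]' 15
python3 - <<'E'
from h import *
for n in('side',):
    i,d=grab(n);cv2.imwrite(f'pics/{n}12.png',i);u,v=map(int,proj(n,[.60,.17,.12]))
    crop(i,u-60,v-45,u+60,v+45,6.5,f'pics/{n}12c.png')
E
```

```text
t: 19.12
position: [0.6404, 0.229, 0.1905]
ee_rot: [2.265, 2.173, 0.005]
wrist_force: [5.7, -0.1, 1.5]
grip_width: 0.165
```

View pics/side12c.png

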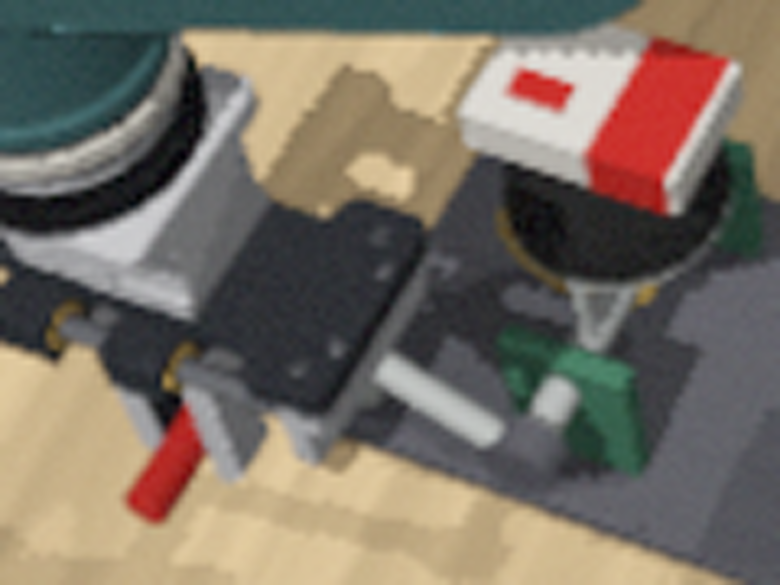

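The lever is rising with the bar still gripped, and the carton is level. I'll check the arm's clearance over the carton from the depth image.

```bash
python3 - <<'E'
from h import *
for n in('side','top'):
    i,d=grab(n);C=cloud(n,d);m=(abs(C[...,0]-.55)<.07)&(abs(C[...,1]-.1)<.06)&(d>0)&(C[...,2]>.18);P=C[m]
    print(n,len(P),np.percentile(P[:,2],[0,1,5,50]) if len(P) else '')
    m=(abs(C[...,0]-.55)<.09)&(abs(C[...,1]-.1)<.09)&(d>0)&(C[...,2]>.195);P=C[m];k=np.argsort(P[:,2])[:3];print(P[k])
print(telemetry.observe()['wrist_force'])
E
```

```text
side 753 [0.41272632 0.4196548  0.43741734 0.48502824]
[[0.6001534  0.17634948 0.40520881]
 [0.59843975 0.17592701 0.4053686 ]
 [0.62177943 0.18186558 0.40588232]]
top 1097 [0.4042517  0.41150839 0.41903179 0.48158619]
[[0.59692265 0.15985733 0.4042517 ]
 [0.62207179 0.16588678 0.40600642]
 [0.62976319 0.16785089 0.40669288]]
[4.58715096 0.49068041 0.67649   ]
```

```bash
python3 -m pendant '[[[1,0,-0.23,-0.39,0],[1,0,-0.25,-0.37,0],[1,0,-0.26,-0.36,0],[1,0,-0.28,-0.35,0],[1,0,-0.29,-0.33,0],[1,0,-0.31,-0.32,0],[1,0,-0.32,-0.31,0],[1,0,-0.34,-0.29,0],[1,0,-0.35,-0.28,0],[1,0,-0.36,-0.26,0],[1,0,0,0,0]]]' 15
python3 -m pendant '[[[1,0,-0.37,-0.25,0],[1,0,-0.38,-0.23,0],[1,0,-0.39,-0.21,0],[1,0,-0.41,-0.19,0],[1,0,-0.41,-0.18,0],[1,0,-0.41,-0.15,0],[1,0,-0.43,-0.14,0],[1,0,0,0,0]]]'
python3 - <<'E'
from h import *
for n in('side',):
    i,d=grab(n);cv2.imwrite(f'pics/{n}13.png',i);u,v=map(int,proj(n,[.57,.16,.14]))
    crop(i,u-60,v-45,u+60,v+45,6.5,f'pics/{n}13c.png')
E
```

```text
t: 20.18
position: [0.6118, 0.2303, 0.2256]
ee_rot: [2.263, 2.171, 0.013]
wrist_force: [7.9, 0.3, 5.1]
grip_width: 0.165
t: 20.85
position: [0.5843, 0.2315, 0.2411]
ee_rot: [2.262, 2.17, 0.018]
wrist_force: [6.3, -1.2, 10.0]
grip_width: 0.164
```

View pics/side13c.png

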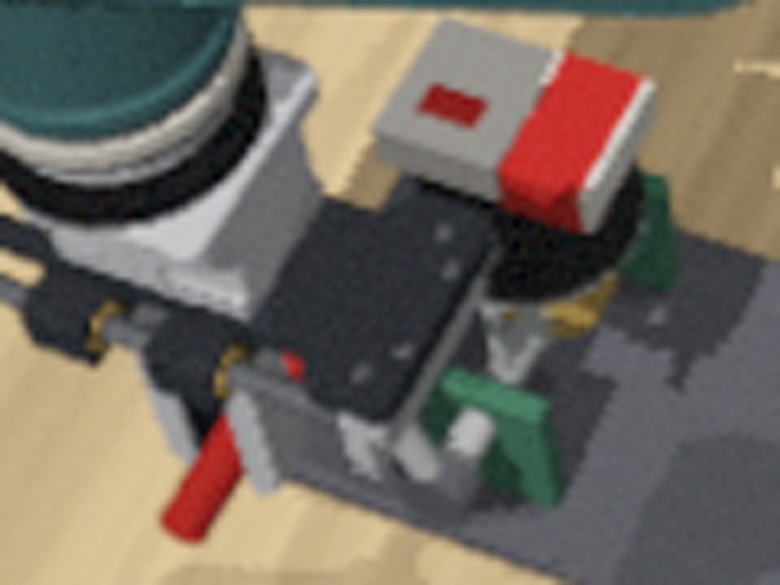

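The force on the tool has grown to 10 N in +z. My arc radius or centre may be slightly off, so I'll check it against the measured path.

```bash
python3 - <<'E'
from h import *
P=np.array([(.6495,.0889),(.6404,.1125),(.6118,.1476),(.5843,.1631)])
for r in(None,.1):
    q=least_squares(lambda p:(np.hypot(P[:,0]-p[0],P[:,1]-p[1])-(r or p[2]))*1000,[.553,.062,.1]);print(q.x,q.fun)
o=telemetry.observe();M=R.from_rotvec(o['ee_rot']).as_matrix();print(o['position'],M.round(4),o['wrist_force'],o['moment'],(o['position']+M[:,2]*.078))
C=cams.camera_params('side')
i,d=grab('side');cv2.imwrite('pics/side14.png',i);u,v=proj('side',[.58,.23,.16]);print(u,v)
u,v=int(u),int(v);crop(i,u-30,v-25,u+30,v+35,12,'pics/s14.png')
a=o['position']+M[:,2]*.078
for y in(-.035,0,.035): 
    p=a+[.0,y,0];print(y,[round((s-t+.5)*12) for s,t in zip(proj('side',p),(u-30,v-25))])
h=np.array([.5478+.135*.042,.1+.135,.062])
print(h,[round((s-t+.5)*12) for s,t in zip(proj('side',h),(u-30,v-25))])
E
```

```text
[0.54546644 0.06343159 0.10702564] [ 0.08000998 -0.1608264   0.13993803 -0.05912161]
[0.55114958 0.06840994 0.1       ] [ 0.46216817 -0.45317473 -0.25262575  0.32525863]
[0.58432876 0.23153496 0.24111413] [[ 0.0415  0.9991  0.0133]
 [ 0.9991 -0.0415  0.0024]
 [ 0.0029  0.0132 -0.9999]] [6.27450985 0.02765415 9.56159781] [-0.027563   -1.40867753  0.04724569] [0.58536373 0.2317198  0.16312121]
176.6561683861605 300.5813426444223
-0.035 [432, 134]
0 [337, 303]
0.035 [238, 481]
[0.55347 0.235   0.062  ] [588, 649]
```

View pics/s14.png

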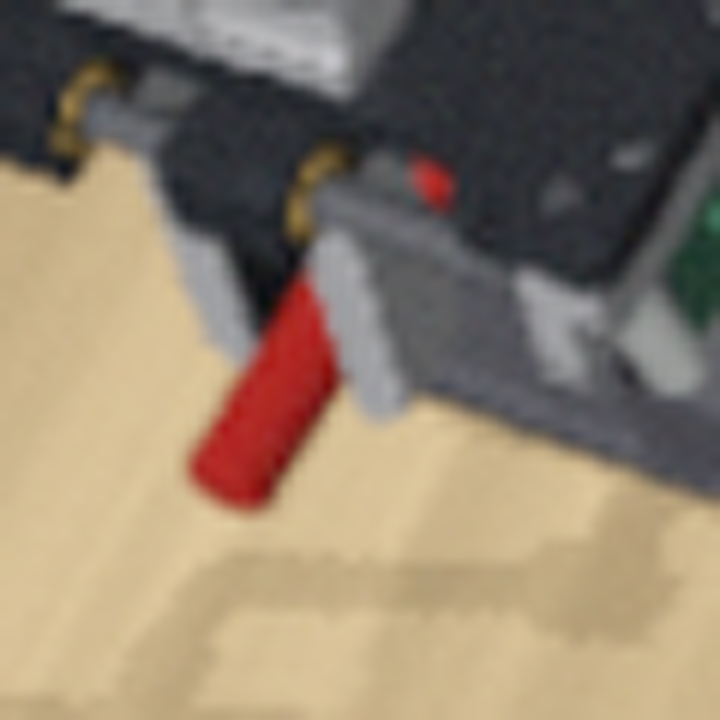

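The bar has rolled about 5 mm down along the pads as it turned in the grip. That explains the +z friction of about 10 N, and the bar is still well inside the pads. In x the handle is 32 mm short of upright, which puts the lever at about 71°. I'll continue.

```bash
python3 -m pendant '[[[1,0,-0.42,-0.14,0],[1,0,-0.43,-0.12,0],[1,0,-0.43,-0.1,0],[1,0,-0.44,-0.08,0],[1,0,-0.44,-0.06,0],[1,0,-0.44,-0.04,0],[1,0,-0.3,-0.02,0],[1,0,0,0,0],[1,0,0,0,0],[1,0,0,0,0]]]' 15
python3 - <<'E'
from h import *
o=telemetry.observe();M=R.from_rotvec(o['ee_rot']).as_matrix();print(o['position'],M[:,2].round(4),o['wrist_force'],(o['position']+M[:,2]*.083))
i,d=grab('side');cv2.imwrite('pics/side15.png',i);np.save('pics/side15.npy',d);u,v=map(int,proj('side',[.56,.16,.14]));print(u,v)
crop(i,u-60,v-45,u+60,v+45,6.5,'pics/s15.png')
E
```

```text
t: 21.78
position: [0.5536, 0.233, 0.2441]
ee_rot: [2.265, 2.174, 0.008]
wrist_force: [3.1, 0.8, 6.4]
grip_width: 0.162
[0.5536231  0.23297973 0.24408289] [ 0.0056  0.0018 -1.    ] [3.14350663 0.75195583 6.43460096] [0.55408828 0.23312933 0.16108433]
201 280
```

View pics/s15.png

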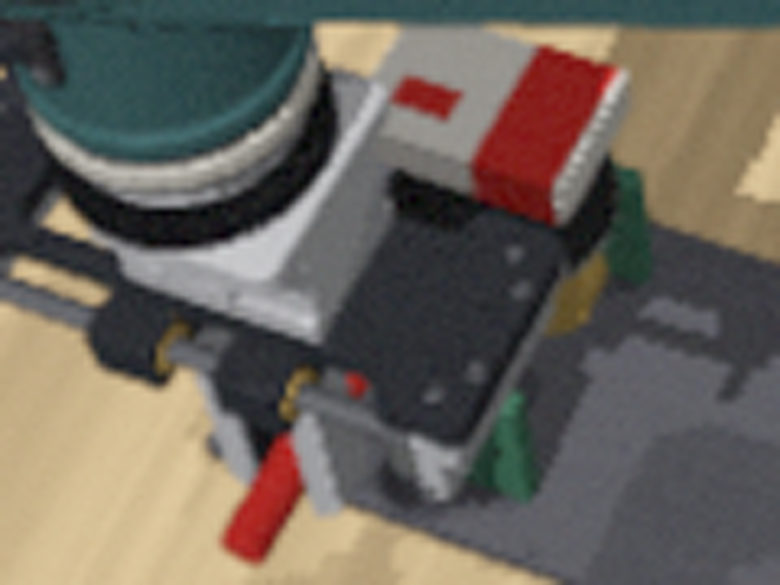

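```bash
python3 -m pendant '[[[1,0,-0.08,0,0],[1,0,0,0,0],[1,0,0,0,0],[1,0,0,0,0],[1,0,0,0,0],[1,0,0,0,0]]]' 15
python3 - <<'E'
from h import *
for _ in range(1):
    o=telemetry.observe();M=R.from_rotvec(o['ee_rot']).as_matrix();print(o['position'],M[:,2].round(4),o['wrist_force'],(o['position']+M[:,2]*.083))
i,d=grab('side');cv2.imwrite('pics/side16.png',i);np.save('pics/side16.npy',d)
u,v=map(int,proj('side',[.548,.1,.17]));crop(i,u-36,v-27,u+36,v+27,11,'pics/s16.png')
t,dt=grab('top');cv2.imwrite('pics/top16.png',t);np.save('pics/top16.npy',dt);a,b=map(int,proj('top',[.56,.16,.15]));crop(t,a-60,b-45,a+60,b+45,6.5,'pics/t16.png')
print(u,v,a,b)
E
```

```text
t: 22.33
position: [0.5532, 0.233, 0.2441]
ee_rot: [2.264, 2.173, 0.009]
wrist_force: [4.8, 0.5, 6.4]
grip_width: 0.166
[0.55318565 0.23298029 0.24411109] [ 0.0064  0.0019 -1.    ] [4.77657619 0.49263772 6.35289232] [0.55371814 0.23313768 0.16111295]
216 252 163 159
```

View pics/s16.png

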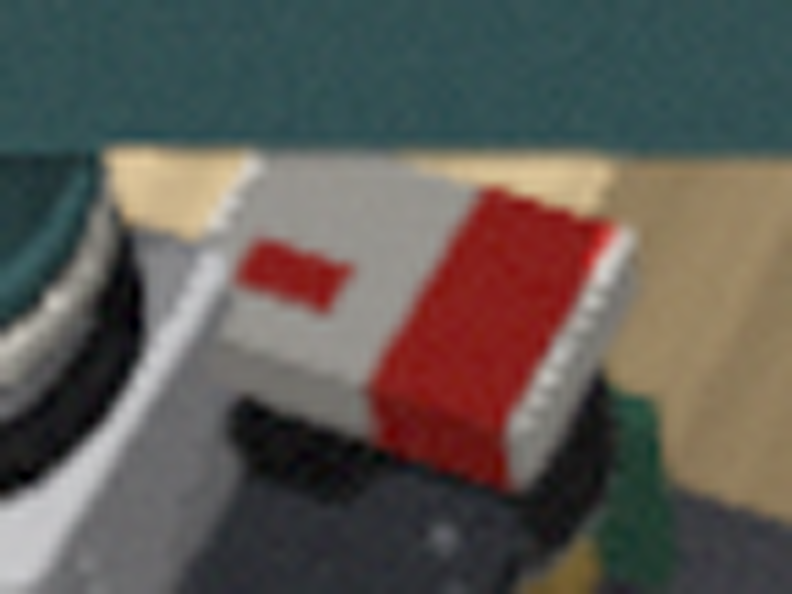

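View pics/t16.png

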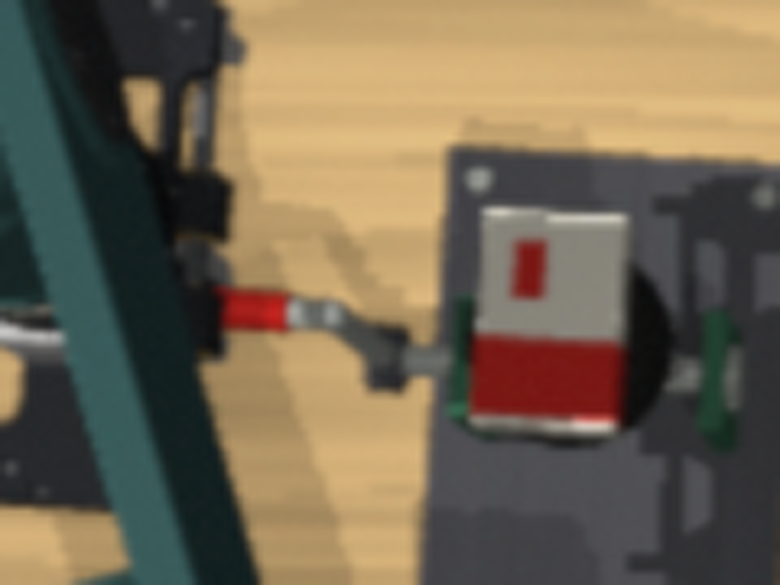

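```bash
python3 - <<'E'
from h import *
f=lambda x,y,z:onz('top',163-60+(x+.5)/6.5-.5,159-45+(y+.5)/6.5-.5,z)
R2=np.array([np.cos(np.radians(-2.4)),np.sin(np.radians(-2.4))])
h=f(388,360,.070);g=f(255,309,.165);s=f(430,361,.066);print(h,g,s,'stand-x diff mm',(g-h)[:2]@R2*1000,(g-s)[:2]@R2*1000)
k=(np.array([(262,160),(400,160),(630,225),(510,418),(225,340)])+.5)/11-.5+[216-36,252-27]
plane('side',np.load('pics/side16.npy'),k)
q=(np.array([(485,210),(628,215),(618,420),(475,415)])+.5)/6.5-.5+[103,114]
plane('top',np.load('pics/top16.npy'),q)
P=np.array([onz('top',*p,.182) for p in q]);print('carton top cam',P.mean(0))
E
```

```text
[0.54788617 0.17971201 0.07      ] [0.55159521 0.20966671 0.165     ] [0.54829328 0.16371    0.066     ] stand-x diff mm 2.451413269900914 1.3745718701545624
side 522 z 0.182 slope deg along world x,y [-0.35  1.22] rms 1.36 mean [0.5457 0.1    0.182 ]
top 626 z 0.1815 slope deg along world x,y [-0.91  1.02] rms 2.22 mean [0.548  0.0971 0.1814]
carton top cam [0.54778444 0.09720296 0.182     ]
```

```bash
python3 -m pendant '[[[1,0,-0.08,0,0],[1,0,0,0,0],[1,0,0,0,0],[1,0,0,0,0],[1,0,0,0,0],[1,0,0,0,0],[1,0,0,0,0],[1,0,0,0,0],[1,0,0,0,0],[1,0,0,0,0]]]' 15
python3 - <<'E'
from h import *
i,d=grab('side');t,dt=grab('top');cv2.imwrite('pics/top17.png',t);cv2.imwrite('pics/side17.png',i)
k=(np.array([(262,160),(400,160),(630,225),(510,418),(225,340)])+.5)/11-.5+[216-36,252-27];plane('side',d,k)
q=(np.array([(485,210),(628,215),(618,420),(475,415)])+.5)/6.5-.5+[103,114];plane('top',dt,q)
E
```

```text
t: 23.27
position: [0.5524, 0.233, 0.244]
ee_rot: [2.264, 2.173, 0.009]
wrist_force: [4.9, 0.7, 6.5]
grip_width: 0.166
side 524 z 0.182 slope deg along world x,y [-0.54  0.94] rms 1.41 mean [0.5457 0.1    0.182 ]
top 627 z 0.1814 slope deg along world x,y [-0.49  1.03] rms 2.37 mean [0.548  0.0971 0.1813]
```

View pics/top17.png

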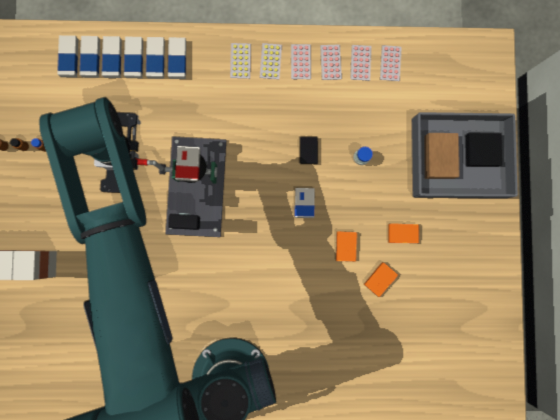

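The final picture shows the red-banded carton on the dome at (187,163) and the lever held upright. The case at (309,150), bottle at (364,155) and blue carton at (305,202) are where they were. I'll hand it in.

```bash
python3 -c "
from plant import workorder;print(workorder.finish_job())"
```

```text
the job is handed in; nothing more can be done
None
```

The red-banded carton is balanced level on the dome, and the gripper was still holding the lever upright when I handed the job in, about 23 s into the 64 s limit.

- **Placing:** The first release settled about 3.5° off level, roughly 2 mm off centre. I regripped it with the lever still down, shifted it 1.9 mm and let go again. It then sat within about 0.7° of level, about 0.4 mm from the dome axis.
- **Lever:** I gripped the handle and swung it along its arc to upright. The bar rolled about 5 mm along the finger pads as it turned, but stayed held. The tool force was about 8 N at the end and 12 N at most in the readings I took.
- **Last checks:**
  - The carton's top is at 182 mm, about 15 mm higher than before the lift, which matches the full cam lift. It slopes by about 1° or less.
  - The handle is within about 1 mm of straight above the hinge by the arm's own readings.
  - The blue-banded carton, black case and pill bottle show at the same image positions as at the start.
- **Disagreements:** The two cameras disagree by 2 to 3 mm in absolute position, so I judged centring by comparing the carton with the dome within the same camera. The top camera also put the handle 1.4 to 2.5 mm short of upright. I moved it a further 0.8 mm towards upright after that reading and did not repeat the measurement.

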